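# Change the cartridges of a bench gas purifier

### The job

Change the cartridges of the gas purifier: loosen the black clamp knob and draw the yellow lock bar back, take out every spent (brown) cartridge and stand it upright in the blue return tray, then push and twist every fresh (green) cartridge on the bench fully home into a socket of its own until it is locked. Finally slide the lock bar all the way back to its home place and tighten the clamp knob firmly. Leave the other things on the bench where they are.

Things in the scene. Friction and masses are not known exactly. Their poses are not given: they have to be found in the camera images.
- purifier: gas purifier: aluminium plate 205 x 420 x 18 mm on the bench with three bayonet sockets in a row along its y axis, 95 mm apart. Origin on the bench under the middle socket; x points away from the robot, square to the row; z up. Heights below are above the bench. A spent cartridge is unlocked by pushing it in 4 to 6 mm (hard stop at 7), a quarter turn anticlockwise, and lifting.
- seat_a (a point): centre of the bayonet socket at the row's +y end, at its rim (height 52 mm). All sockets are alike: dark collar 83 mm across. A cartridge enters only with its wing and lugs along the purifier's x axis (red marks in front and behind; 2.5 mm play all round). Let down so, it stands on the sprung valve with its underside at height 36 mm.
- seat_b (a point): the same for the middle socket. To lock: push the cartridge in 10 to 12 mm more against the valve's spring (4 N at first, plus 0.6 N per mm; hard stop with the underside at height 22 mm) and, keeping it in, turn it a quarter turn clockwise (seen from above) to the stop: wing along the row, purifier's y.
- seat_c (a point): the same for the socket at the row's -y end. When turned fully, the spring lifts the cartridge 3 mm or more into a catch: locked, its underside is at height 29 mm and its wing reaches from 91 to 117 mm. Turned too little, it springs up to 36 mm once let go. An empty socket seals itself and may stay empty.
- lockbar (a joint): travel of the yellow lock bar, m: 0 = home, 5 mm beside the locked wings on their far side, so they cannot turn; 0.05 = fully drawn back along the purifier's +x, clear of the sockets. Rides on two carriages, 175 mm either side of the row's middle; 2 N drag with the clamp loose, held fast with it tight. A wing standing across keeps it from home.
- bar_mid (a point): middle of the upper edge of the yellow lock bar (10 mm thick in x, heights 95 to 113 mm, on a post at either end); moves with it
- clamp (a joint): angle of the black clamp knob, rad: 0 = loose, 1.6 = end stop; grows clockwise seen from above. Slides freely up to 0.35, begins to hold at 0.6, firmly tight from 0.9 on; tight at the start. Takes about 0.3 N m to tighten or loosen and stays where it is left.
- clamp_grip (a point): middle of the clamp knob's grip, on its vertical axis, height 72 mm. The knob sits on the carriage at the bar's -y end, 76 mm nearer the robot than the bar, and travels with it, so the bar can be slid by the knob. Grip: 44 mm long along this point's x axis, 13 mm thick along its y, heights 56 to 84 mm, above the 48 mm high carriage. At 0 rad its length lies along the purifier's x.
- fresh_1: fresh cartridge, green window and dots, upright on the thin black rubber pad. Body 52 mm dia., 62 mm tall; on top a white wing grip 48 mm long along its x axis, 12 mm thick, 62 to 88 mm above the underside. Two lugs at the foot along x: 68 mm over both, 16 mm wide, 4 to 10 mm up. 280 g. Origin: centre of the underside. A half turn is the same.
- fresh_2: another fresh cartridge, same as fresh_1. Two or three fresh ones are there.
- fresh_3: another fresh cartridge, same as fresh_1
- spent_a: spent cartridge, same shape, size and axes as fresh_1 but with a dark brown window and dots; if present, locked in socket a at the start. Two or three are there.
- spent_b: spent cartridge, same shape, size and axes as fresh_1 but with a dark brown window and dots; if present, locked in socket b at the start. Two or three are there.
- spent_c: spent cartridge, same shape, size and axes as fresh_1 but with a dark brown window and dots; if present, locked in socket c at the start. Two or three are there.
- tray: blue open return tray, fixed, 170 x 240 mm outside (x by y), walls 4 mm thick and 38 mm high, floor 4 mm; origin at the centre of its underside. It may be on either side of the bench.
- leak_fluid: bottle of leak-test fluid, clear with yellow label and red cap, 60 mm in diameter, 170 mm tall; origin at the centre of its underside; a bystander, leave it alone
- beaker: empty glass beaker, 72 mm in diameter, 85 mm tall; origin at the centre of its underside; a bystander, leave it alone
- seal_jar: amber jar with a black lid, 56 mm in diameter, 60 mm tall; origin at the centre of its underside; a bystander, leave it alone
- tape_roll: white roll of tape lying flat, 80 mm in diameter, 19 mm high; origin at the centre of its underside; a bystander, leave it alone
- spanner: steel spanner, 170 mm long, lying flat on the bench in front of the purifier; a bystander, leave it alone
Things that resemble listed ones, but are neither listed nor needed, are in the scene too. Leave any pink or red look-alike of the spent_b alone.

How it is judged:
By the outcome, as a careful person would: the job done as asked, in the order asked, and still so for the second after the job is handed in, with the robot touching nothing.
Of spent_a, spent_b, spent_c only 2 to 3 are there at a start; the rules pass over those that are not, and their reading is None.
Of fresh_1, fresh_2, fresh_3 only 2 to 3 are there at a start; the rules pass over those that are not, and their reading is None.
At some moment in a run one of fresh_1, fresh_2, fresh_3 may be knocked a few centimetres aside while the robot is not near it.
It also fails if it takes over 210 s, if anything falls off the work surface, if the arm or the gripper's body presses on something with over 40 N, if the wrist force passes 120 N, or if a joint passes its speed limit or range.

### The arm

A 6-joint arm with a two-finger parallel gripper is mounted at the origin on the work surface. World frame = base frame: x ahead of the robot, y to its left, z up, the work surface at z = 0. Lengths are in m, angles in rad, forces in N, time in s.
With the tool pointing down it reaches from about 0.3 to 0.85 m from the base axis. Payload 5.4 kg.
Tool frame: the origin (TCP) lies midway between the tips of the shut fingers; the grasp point (between the pads) lies 19 mm behind it (manip.tcp_to_grasp is the distance from the TCP to the grasp point, in m); z points along the fingers, x is the direction in which the jaws open and shut, and the axes are right-handed (so a half turn about z gives the same grasp; the last joint's range is limited). The gripper opens to 85 mm and grips with 20 to 120 N. Pads are 22 mm wide; open, the fingers measure 114 mm over their backs; the gripper's body (76 mm by 85 mm) begins 54 mm behind the grasp point. The pads swing forward as they close: fully open they stand 13 mm farther back than shut.
Start: joints at [-1.35, 0.158, 1.597, -0, 1.386, -0.21], TCP at [0.24, -0.522, 0.231] pointing down, gripper open.
Joint ranges: [-2.91, 2.91], [-0.94, 2.29], [0.18, 2.7], [-1.29, 4.43], [0.17, 2.64], [-3, 3]. Speed limits (rad/s): [2.57, 2.57, 3.14, 3.14, 3.14, 3.14].

### API

Orientations are given as a rotation vector (axis times angle).
In Python, from plant import telemetry, vision, manip gives the robot as it stands.
- The arm moves only by the tool send_rows, never from a script. Its argument "deltas" is one flat list of numbers, 6 for each row, row after row: the shift along the tool's x, y, z scaled (see below), then the turn, a rotation vector about the tool's x, y, z scaled (see below). A call has 1 to 8 rows; each row is the pose to reach, as a shift and turn from the pose commanded when the call began, along the tool's axes at that moment; what a row does not reach only later rows make up. The controller multiplies each number of a shift by 0.8 m and each number of a turn by 90 degrees. A row lasts 1/8 s, in which the tool goes at most 62.5 mm and 10.7 degrees, less where a joint would pass 70% of its speed; a pose out of reach is approached as far as the arm can. A call with a number of a shift or a turn outside -1 to 1 is refused whole. A call with a gripper value outside its range is refused whole. "jaw" is the gripper command: -1 is fully open, 1 is shut, values between are in proportion, set as the call begins (left out, the last holds). The fingers move at their own pace and stop on an object; "grip_force" is the grip in N (left out, the last holds). Time passes only in rows, so rows that repeat a pose let the fingers close. It gives the time, the measured TCP pose, the force and the opening at its end, in the units of the state.
- telemetry.state(): the state, without advancing time (a new reading comes with each control period).
- vision.camera(name): name is "scene" or "top"; returns a dict with "img" (384x512x3 uint8, red, green, blue), "mtx" (3x3 intrinsics, pixels), "R" (3x3) and "t" (3): a world point X has camera coordinates R X + t. Camera axes: x right, y down, z forward; pixel columns grow to the right and rows downward; lengths in m; the calibration is good to about 2 mm. A picture is of the moment at which its call begins. There is no depth.
- manip.close_job(): hands the job in, once; it reports no verdict.
The state is a dict: "time": time; "qpos": joint angles; "qd": joint speeds; "joint_efforts": joint torques, N m; "ee_pos": TCP position; "tool_rot": TCP orientation; "force": force on the tool from outside, world axes, zero at the start; "moment": the same for the moment, N m; "width": finger opening in m.
Only numpy, scipy, OpenCV 4.12 (cv2) and the standard library are available. Lean on these libraries where they do the work, as an engineer would, in place of code of your own. Each camera call takes 0.05 s, during which the arm holds its last target. There are 200 camera calls.

## Working session

There is one attempt and no reset: what is moved stays moved. The work goes in short steps, Python scripts to look and compute and a tool call to move; the robot and the scene stay as the last step left them, time stands still between calls to the robot, and variables do not carry over. Pictures are saved under pics/ and viewed, about 12 in all and at most 16, crops included, and the job is handed in when it is done.

Besides the shell and the picture viewer there is one more tool, called after ">>>" by a JSON object that holds its "name" and its "arguments", one argument or row to a line. send_rows: Moves the arm, as the interface text tells. Shifts and turns lie within -1 to 1; 1 stands for 0.8 m of shift or 90 degrees of turn. Its arguments: {"type":"object","properties":{"deltas":{"type":"array"},"jaw":{"type":"number"},"grip_force":{"type":"number"}},"required":["deltas"]}

```bash
ls; mkdir -p pics
cat > h.py <<'E'
import numpy as np, cv2
from plant import telemetry, vision, manip
from scipy.spatial.transform import Rotation as Ro
def cam(n):
    c=vision.camera(n); return c
def ray(c,u,v,z):
    "pixel -> world point on plane height z"
    K,R,t=np.array(c["mtx"]),np.array(c["R"]),np.array(c["t"])
    d=R.T@np.linalg.solve(K,[u,v,1.]); o=-R.T@t
    return o+d*(z-o[2])/d[2]
def proj(c,X):
    p=np.array(c["mtx"])@(np.array(c["R"])@np.array(X)+np.array(c["t"])); return p[:2]/p[2]
def save(c,name,crop=None,s=1):
    im=c["img"][...,::-1]
    if crop: u0,v0,u1,v1=crop; im=im[v0:v1,u0:u1]
    cv2.imwrite("pics/"+name,cv2.resize(im,None,fx=s,fy=s,interpolation=cv2.INTER_CUBIC))
E
python3 - <<'E'
from h import *
for n in("scene","top"):
    c=cam(n); save(c,n+"0.png",s=1.5); print(n,-np.array(c["R"]).T@c["t"],c["mtx"])
    np.savez(n+"0",**c)
print(telemetry.state(),manip.tcp_to_grasp)
E
```

```text
pics
scene [1.49713482 0.35034039 0.700321  ] [[381.48633505   0.         254.30228987]
 [  0.         381.48633505 189.19484257]
 [  0.           0.           1.        ]]
top [ 0.47489753 -0.00420497  1.24913861] [[375.39612633   0.         258.18425925]
 [  0.         375.39612633 194.44538844]
 [  0.           0.           1.        ]]
{'time': 0.1, 'qpos': array([-1.35009234e+00,  1.59013004e-01,  1.59811804e+00, -7.04277798e-06,
        1.38618684e+00, -2.10091233e-01]), 'qd': array([-0.00038103, -0.00200351, -0.00479374, -0.00069378, -0.00021515,
       -0.00028308]), 'joint_efforts': array([-6.04443867e-04, -3.96989787e+01, -3.32339323e+01, -2.24427436e-04,
        4.18632277e-03,  2.88738897e-05]), 'ee_pos': array([ 0.23997808, -0.52193023,  0.23039432]), 'tool_rot': array([-2.64389214e+00,  1.69465135e+00,  1.93329691e-03]), 'force': array([-0.08236371, -0.33238959, -0.23616944]), 'moment': array([0.04096742, 0.0188615 , 0.05245214]), 'width': 0.08550055658077864} 0.0187
```

View pics/scene0.png

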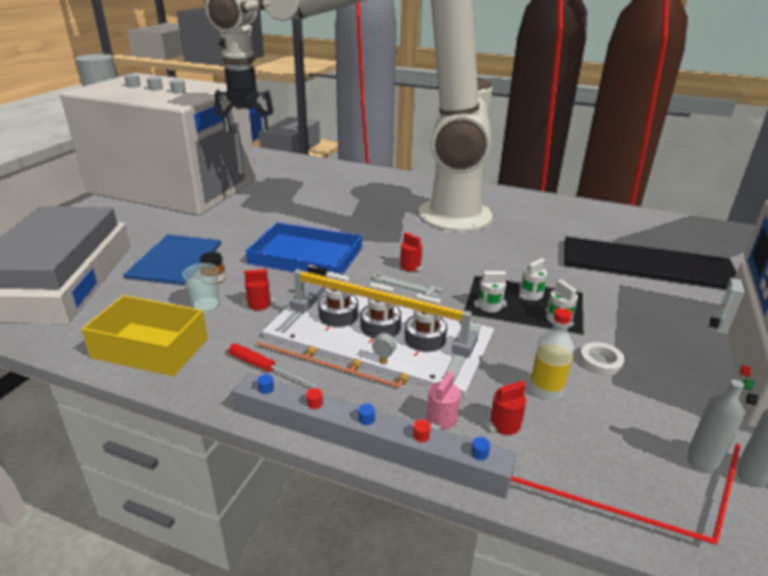

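View pics/top0.png

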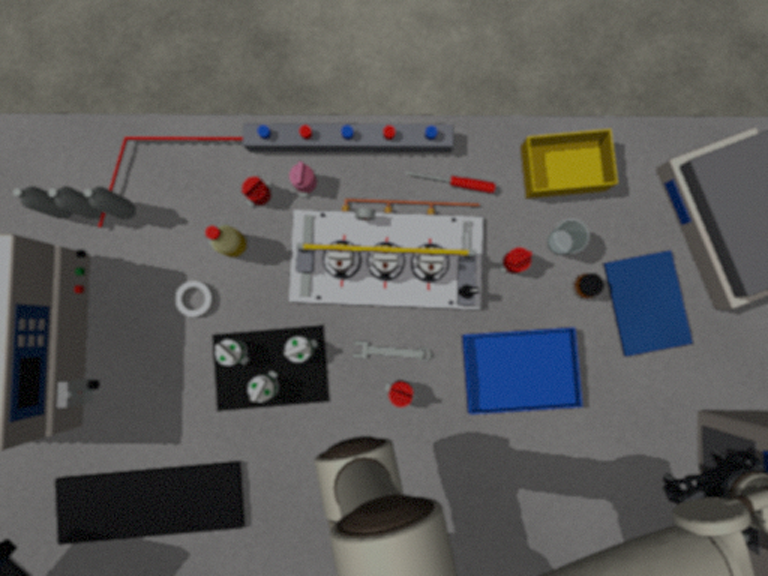

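The views show three spent cartridges in the sockets (top-view 1.5x pixels ≈ (342,260), (386,261), (430,263)), three fresh ones on the pad at (231,352), (298,348) and (262,388), the tray at (522,370) and the knob at (468,291). Next I'll measure them.

Run:
```python
from h import *
c=dict(np.load("top0.npz")); im=c["img"]; hsv=cv2.cvtColor(im,cv2.COLOR_RGB2HSV)
H,S,V=[hsv[...,i].astype(int) for i in range(3)]
def comps(m,lo,z,name):
    n,l,st,ce=cv2.connectedComponentsWithStats(m.astype(np.uint8))
    for i in range(1,n):
        if st[i,4]>=lo:
            pts=np.argwhere(l==i)[:,::-1]; W=np.array([ray(c,u,v,z)[:2] for u,v in pts])
            r=cv2.minAreaRect((W*1000).astype(np.float32))
            print(name,st[i,4],ce[i].round(1),"world",W.mean(0).round(4),"rect",np.round(r[0],1),np.round(r[1],1),round(r[2],1))
box=np.zeros(H.shape,bool); box[130:215,185:330]=1
comps((H>18)&(H<32)&(S>150)&(V>120)&box,50,.113,"bar")
comps(((H<8)|(H>172))&(S>90)&(V>90)&box,3,.018,"red")
comps((S<45)&(V>120)&box,300,.018,"plate")
comps((H>105)&(H<125)&(S>150)&(V>100),1500,.03,"blue")
b2=np.zeros(H.shape,bool); b2[210:280,135:225]=1
comps((H>50)&(H<85)&(S>80)&b2,3,.062,"green")
comps((V>140)&(S<50)&b2,30,.07,"white")
save(c,"topcrop.png",(185,130,335,215),5)
save(c,"topfresh.png",(135,210,225,280),7)
```

```text
bar 282 [257.  165.9] world [0.6397 0.0133] rect [640.4  13.5] [329.9   9.4] 88.2
red 3 [291. 136.] world [ 0.7542 -0.0973] rect [754.2 -97.3] [0.  6.6] 0.3
plate 4931 [252.7 170.8] world [0.6372 0.0289] rect [633.5  16.6] [423.4 207.3] 88.2
blue 2671 [431.9 201.6] world [ 0.5393 -0.5523] rect [ 539.7 -551.9] [201.  142.6] 11.5
blue 3577 [346.4 246.1] world [ 0.394  -0.2755] rect [ 391.3 -273.7] [167.5 230.2] 4.3
green 3 [196.  221.7] world [0.4681 0.2052] rect [468.  205.5] [7.1 1.4] 64.2
green 9 [196. 228.] world [0.4482 0.2048] rect [448.2 204.8] [6.3 6.4] 0.5
green 9 [154.7 230.9] world [0.4379 0.3354] rect [437.6 335.9] [6.3 9.5] 0.5
green 6 [170.5 232.2] world [0.4344 0.2852] rect [434.9 285.2] [12.6  3.2] 1.4
green 3 [174. 236.] world [0.4224 0.2738] rect [422.4 273.8] [0.  8.8] 45.7
green 9 [200. 237.] world [0.42   0.1916] rect [420.  191.6] [6.3 6.4] 0.5
green 3 [212.7 237. ] world [0.4204 0.1517] rect [420.7 151.6] [7.  1.4] 27.6
green 6 [148.  238.5] world [0.4139 0.3559] rect [413.9 355.9] [3.1 6.4] 0.5
green 6 [189.  254.8] world [0.364  0.2252] rect [363.5 225.2] [ 6.2 12.6] 0.5
green 8 [168.9 256.9] world [0.357  0.2884] rect [356.7 288. ] [6.2 6.3] 0.6
green 4 [189.5 259. ] world [0.3511 0.2233] rect [350.7 224. ] [10.   3.9] 72.4
green 9 [177.3 260.9] world [0.3448 0.2615] rect [344.5 261. ] [6.2 9.5] 0.6
green 5 [193.4 260.8] world [0.3456 0.211 ] rect [346.5 210.7] [4.4 8.8] 45.5
green 4 [188.8 264.8] world [0.3332 0.2253] rect [333.  224.9] [7.  2.8] 27.9
white 81 [196.2 230.6] world [0.4402 0.2025] rect [441.6 203.7] [25.  45.1] 22.3
white 63 [148.6 236.7] world [0.4198 0.3517] rect [418.9 353.6] [44.7 17.5] 46.3
white 68 [170.3 258.1] world [0.3541 0.2818] rect [352.9 284.4] [21.1 45.4] 64.4
```

View pics/topcrop.png

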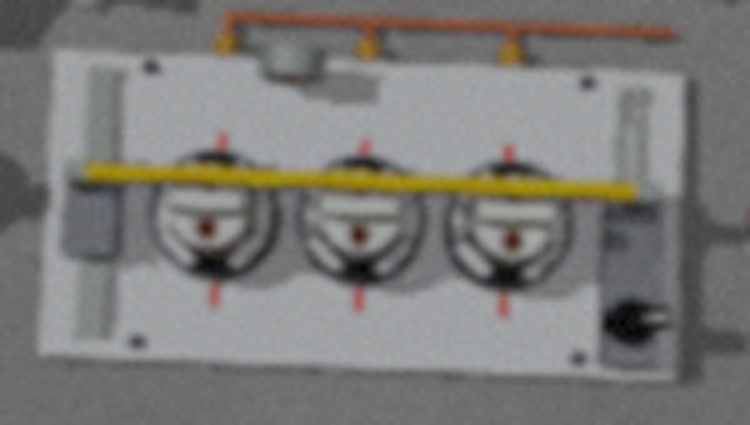

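View pics/topfresh.png

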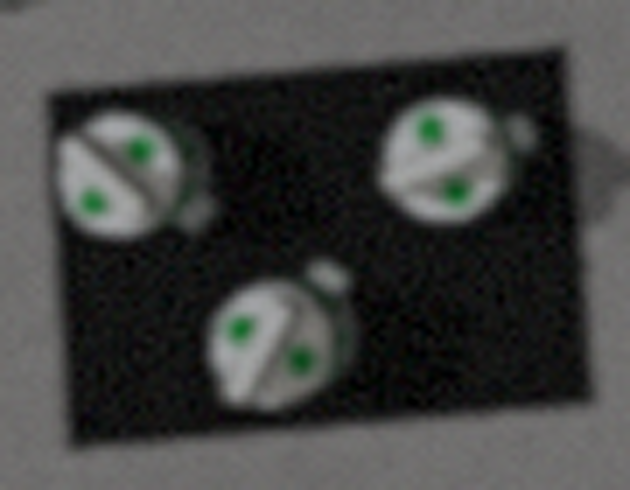

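The crops show the wings along the row with brown dots at crop pixels (206,228), (358,233) and (511,240). The red marks are in front at (214,293), (358,297), (503,303) and behind at (223,143), (364,150), (509,154). The knob sits at about (633,322), and each fresh cartridge has two clear green dots.

```bash
cat >> h.py <<'E'
def wc(c,w,u,v,r,z):
    "weighted centroid of mask weight w near pixel (u,v)"
    vv,uu=np.mgrid[:w.shape[0],:w.shape[1]]; m=w*(np.hypot(uu-u,vv-v)<=r)
    return ray(c,(m*uu).sum()/m.sum(),(m*vv).sum()/m.sum(),z)[:2]
def yaw(rv): 
    x=Ro.from_rotvec(rv).as_matrix()[:,0]; return np.degrees(np.arctan2(x[1],x[0]))
E
python3 - <<'E'
from h import *
c=dict(np.load("top0.npz")); f=c["img"].astype(float)
g=np.clip(f[...,1]-np.maximum(f[...,0],f[...,2])-12,0,None); r=np.clip(f[...,0]-np.maximum(f[...,1],f[...,2])-15,0,None)
px=lambda x,y,o,s:((x+.5)/s-.5+o[0],(y+.5)/s-.5+o[1])
for n,d in dict(A=((140,151),(94,203)),B=((431,131),(457,191)),C=((240,329),(301,361))).items():
    p,q=[wc(c,g,*px(*k,(135,210),7),2.6,.064) for k in d]; e=p-q
    print(n,((p+q)/2).round(4),"dotdist",np.linalg.norm(e).round(4),"wing yaw",round(np.degrees(np.arctan2(e[1],e[0]))-90,1)%180)
F=[wc(c,r,*px(*k,(185,130),5),3.5,.018) for k in((214,293),(358,297),(503,303))]
B=[wc(c,r,*px(*k,(185,130),5),3.5,.018) for k in((223,143),(364,150),(509,154))]
D=[wc(c,r,*px(*k,(185,130),5),3,.091) for k in((206,228),(358,233),(511,240))]
F,B,D=map(np.array,(F,B,D)); M=(F+B)/2
print("F",F.round(4).tolist(),"B",B.round(4).tolist()); print("mid",M.round(4).tolist(),"dots",D.round(4).tolist())
print("spacing",np.linalg.norm(M[0]-M[2]),"yaw row",np.degrees(np.arctan2(*(M[0]-M[2]))), "x",np.degrees(np.arctan2(*((B-F).mean(0)[::-1]))))
s=telemetry.state();print("yaw0",yaw(s["tool_rot"]))
k=px(633,322,(185,130),5); print("knob",ray(c,*k,.084))
s=dict(np.load("scene0.npz")); save(s,"sceneknob.png",(165,165,345,265),4)
E
```

```text
A [0.426  0.3455] dotdist 0.032 wing yaw 49.0
B [0.4339 0.1982] dotdist 0.0312 wing yaw 114.0
C [0.3514 0.2742] dotdist 0.0308 wing yaw 154.1
F [[0.5783, 0.1117], [0.5754, 0.0165], [0.5723, -0.0788]] B [[0.6792, 0.1077], [0.6757, 0.0136], [0.673, -0.0817]]
mid [[0.6287, 0.1097], [0.6256, 0.015], [0.6226, -0.0803]] dots [[0.6133, 0.1098], [0.6096, 0.0154], [0.6068, -0.0797]]
spacing 0.1900307086296787 yaw row 1.8297132864397605 x -1.8689951927867947
yaw0 -65.31716031090441
knob [ 0.55704352 -0.15550118  0.084     ]
```

View pics/sceneknob.png

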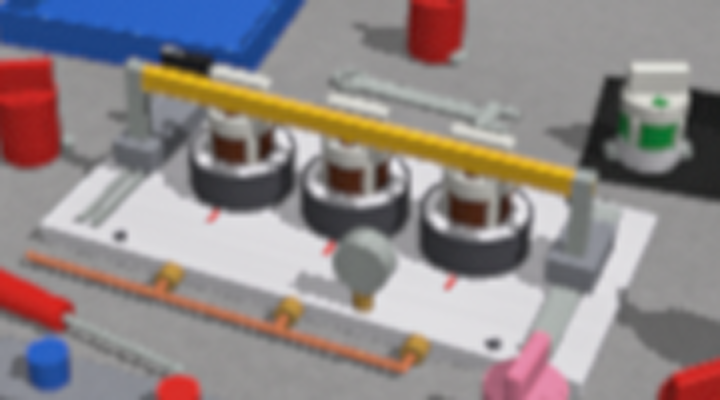

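Everything agrees: socket spacing is 190.0 mm against the nominal 190, and the yaw is −1.85°. The scene crop confirms brown windows and the bar at home. Next is the knob angle and a move helper.

```bash
cat >> h.py <<'E'
O=np.array([.6256,.0150]); A0=np.radians(-1.85); EX=np.array([np.cos(A0),np.sin(A0)]); EY=np.array([-EX[1],EX[0]])
P=lambda x,y: O+x*EX+y*EY
def plan(wps,start=None,yaw0=None):
    "wps: list (x,y,z,yaw deg); prints scaled deltas from commanded start pose (tool kept vertical)"
    s=telemetry.state()
    if start is None: R0=Ro.from_rotvec(s["tool_rot"]); p0=s["ee_pos"]; 
    else: p0=np.array(start[:3]); R0=Ro.from_euler("z",start[3],degrees=True)*Ro.from_euler("x",180,degrees=True)
    for w in wps:
        R=Ro.from_euler("z",w[3],degrees=True)*Ro.from_euler("x",180,degrees=True)
        d=R0.inv().apply(np.array(w[:3])-p0)/.8; r=np.degrees((R0.inv()*R).as_rotvec())/90
        print([round(float(k),4) for k in (*d,*r)])
E
python3 - <<'E'
from h import *
c=dict(np.load("top0.npz")); f=c["img"].astype(int).max(2)
m=(f<55); m[:185]=0;m[205:]=0;m[:,:295]=0;m[:,325:]=0
W=np.array([ray(c,u,v,.084)[:2] for v,u in np.argwhere(m)]); print(len(W),W.mean(0)); 
w,v=np.linalg.eigh(np.cov(W.T)); print(np.sqrt(w),np.degrees(np.arctan2(v[1,1],v[0,1])))
save(c,"knob.png",(295,180,330,210),14)
k=P(-.060,-.175); print("knob",k)
plan([(.45,-.35,.231,-40),(*k,.2,0),(*k,.11,0)])
E
```

```text
63 [ 0.55643649 -0.15335296]
[0.00680541 0.00778793] 61.39523337219902
knob [ 0.55998175 -0.15797181]
[-0.0856, -0.3283, -0.0005, -0.0005, 0.001, -0.2813]
[-0.2463, -0.5534, 0.0386, -0.0008, 0.0008, -0.7257]
[-0.2461, -0.5534, 0.1511, -0.0008, 0.0008, -0.7257]
```

View pics/knob.png

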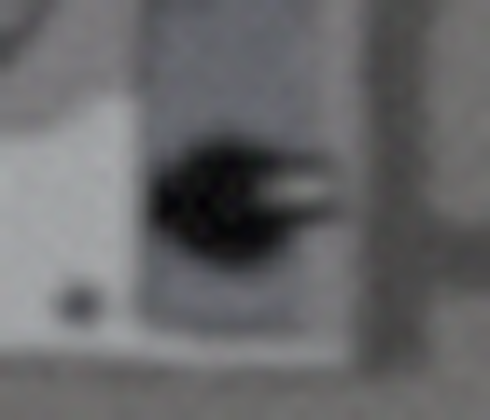

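Run:
```python
from h import *
plan([(.559,-.1575,.2,8),(.559,-.1575,.11,8)])
```

```text
[-0.2473, -0.5526, 0.0386, -0.0009, 0.0008, -0.8146]
[-0.2471, -0.5525, 0.1511, -0.0009, 0.0008, -0.8146]
```

>>> {"name": "send_rows", "arguments": {
  "deltas": [-0.2473,-0.5526,0.0386,-0.0009,0.0008,-0.8146,-0.2473,-0.5526,0.0386,-0.0009,0.0008,-0.8146,-0.2473,-0.5526,0.0386,-0.0009,0.0008,-0.8146,-0.2473,-0.5526,0.0386,-0.0009,0.0008,-0.8146,-0.2473,-0.5526,0.0386,-0.0009,0.0008,-0.8146,-0.2473,-0.5526,0.0386,-0.0009,0.0008,-0.8146,-0.2473,-0.5526,0.0386,-0.0009,0.0008,-0.8146,-0.2473,-0.5526,0.0386,-0.0009,0.0008,-0.8146],
  "jaw": -0.1,
  "grip_force": 50
}}

```text
time: 1.1
ee_pos: [0.5601, -0.1557, 0.1998]
tool_rot: [3.132, 0.223, -0.001]
force: [-0.2, -0.4, 0.4]
width: 0.0468
```

>>> {"name": "send_rows", "arguments": {
  "deltas": [0,0,0.06,0,0,0,0,0,0.12,0,0,0,0,0,0.15,0,0,0,0,0,0.165,0,0,0,0,0,0.178,0,0,0,0,0,0.178,0,0,0]
}}

```text
time: 1.85
ee_pos: [0.5592, -0.1584, 0.058]
tool_rot: [3.132, 0.219, 0.0]
force: [0.4, -0.2, 0.2]
width: 0.0467
```

>>> {"name": "send_rows", "arguments": {
  "deltas": [0,0,0,0,0,0,0,0,0,0,0,0,0,0,0,0,0,0,0,0,0,0,0,0],
  "jaw": 1
}}

```text
time: 2.35
ee_pos: [0.5597, -0.1589, 0.0591]
tool_rot: [3.131, 0.219, 0.002]
force: [-3.0, -1.6, 5.5]
width: 0.0116
```

Run:
```python
from h import *
s=telemetry.state(); print(s["ee_pos"],yaw(s["tool_rot"]),s["force"],s["moment"],s["width"],s["time"])
```

```text
[ 0.55967158 -0.15894105  0.05914662] 7.999178975573332 [-2.98414454 -1.59043858  5.52366467] [-0.21577988  0.51791844 -0.04427082] 0.01156402868273278 2.35
```

>>> {"name": "send_rows", "arguments": {
  "deltas": [0,0,0,0,0,-0.1,0,0,0,0,0,-0.2,0,0,0,0,0,-0.3,0,0,0,0,0,-0.4,0,0,0,0,0,-0.5,0,0,0,0,0,-0.6,0,0,0,0,0,-0.7,0,0,0,0,0,-0.78]
}}

```text
time: 3.35
ee_pos: [0.5603, -0.1585, 0.0591]
tool_rot: [2.431, 1.984, 0.001]
force: [-0.4, 0.2, 3.7]
width: 0.0123
```

Run:
```python
from h import *
s=telemetry.state(); print(s["ee_pos"],yaw(s["tool_rot"]),s["force"],s["moment"],s["width"],s["time"])
c=cam("top"); save(c,"top1.png",(280,150,340,220),9)
```

```text
[ 0.56025324 -0.15849972  0.05912932] 78.42872503583337 [-0.35104034  0.2484312   3.67025085] [ 0.13298148  0.0911731  -0.08747563] 0.012316778024369847 3.35
```

View pics/top1.png

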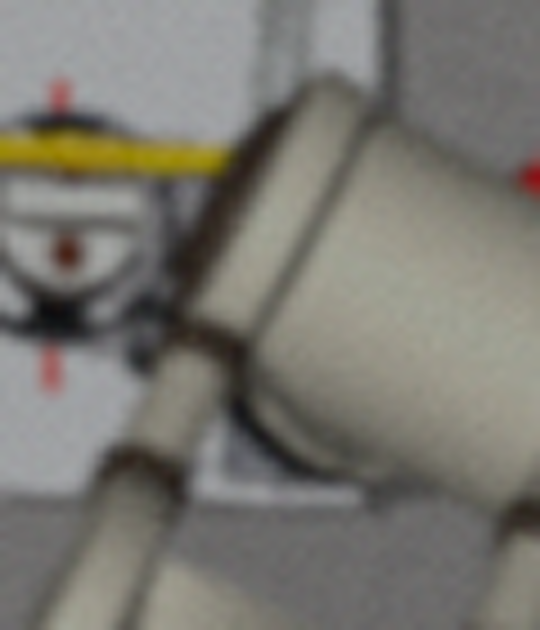

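The arm hides the knob in this view. The tool turned 70° with a width of 12.3 mm, and there's no leftover force. Next I'll draw the bar back.

Run:
```python
from h import *
s=telemetry.state(); p=s["ee_pos"]
plan([(*(p[:2]+d*EX),p[2],81) for d in(.015,.03,.045,.0505)])
```

```text
[0.0031, 0.0185, 0.0001, 0.0019, 0.0011, -0.0263]
[0.0062, 0.037, 0.0001, 0.0019, 0.0011, -0.0263]
[0.0093, 0.0555, 0.0002, 0.0019, 0.0011, -0.0263]
[0.0104, 0.0623, 0.0002, 0.0019, 0.0011, -0.0263]
```

>>> {"name": "send_rows", "arguments": {
  "deltas": [0.0016,0.0093,0,0,0,-0.026,0.0031,0.0185,0,0,0,-0.026,0.0047,0.0278,0,0,0,-0.026,0.0062,0.037,0,0,0,-0.026,0.0078,0.0463,0,0,0,-0.026,0.0093,0.0555,0,0,0,-0.026,0.0104,0.0623,0,0,0,-0.026,0.0104,0.0623,0,0,0,-0.026]
}}

```text
time: 4.4
ee_pos: [0.6093, -0.16, 0.059]
tool_rot: [-2.399, -2.029, 0.003]
force: [-6.5, 2.4, 9.5]
width: 0.012
```

Run:
```python
from h import *
s=telemetry.state(); print(s["ee_pos"],yaw(s["tool_rot"]),s["force"],s["moment"],s["width"],s["time"])
c=cam("top"); f=c["img"]; hsv=cv2.cvtColor(f,cv2.COLOR_RGB2HSV).astype(int)
m=(hsv[...,0]>18)&(hsv[...,0]<32)&(hsv[...,1]>150)&(hsv[...,2]>120); m[:130]=0;m[190:]=0;m[:,:185]=0;m[:,330:]=0
W=np.array([ray(c,u,v,.113)[:2] for v,u in np.argwhere(m)]); print("bar x:",((W-O)@EX).mean())
plan([(*s["ee_pos"][:2],.2,88.15)])
```

```text
[ 0.60934975 -0.1600099   0.05904561] 80.44397548149288 [-6.5100508   2.37887493  9.51647978] [0.29169547 0.93434024 0.0065776 ] 0.01196501453693082 4.4
bar x: 0.0654993475416373
[-0.0002, -0.0002, -0.1762, -0.0007, 0.0007, -0.0857]
```

The bar is fully drawn: its offset is 65.5 mm, up from about 15.5 mm. Now I'll release, lift and go to spent_c.

>>> {"name": "send_rows", "arguments": {
  "deltas": [0,0,0,0,0,0,0,0,0,0,0,0,0,0,0,0,0,0,0,0,-0.05,0,0,0,0,0,-0.11,0,0,0,0,0,-0.176,0,0,0,0,0,-0.176,0,0,0],
  "jaw": -0.1
}}

```text
time: 5.32
ee_pos: [0.6128, -0.1615, 0.2051]
tool_rot: [2.388, 2.023, 0.006]
force: [-0.1, -0.5, -0.7]
width: 0.047
```

Run:
```python
from h import *
s=telemetry.state(); print(s["ee_pos"],yaw(s["tool_rot"]),s["force"],s["width"],s["time"])
k=P(0,-.095); t=(*k,.14,-1.85); plan([t]); print()
plan([(*k,.11,-1.85),(*k,.095,-1.85)],t)
```

```text
[ 0.6127558  -0.16154269  0.20505731] 80.52061975587223 [-0.13635885 -0.50041688 -0.65310867] 0.046993141332768634 5.325
[0.103, -0.0057, 0.0808, 0.0081, -0.0028, 0.9152]

[-0.0, -0.0, 0.0375, 0.0, 0.0, 0.0]
[-0.0, -0.0, 0.0563, 0.0, 0.0, 0.0]
```

>>> {"name": "send_rows", "arguments": {
  "deltas": [0.103,-0.0057,0.0808,0.008,-0.003,0.915,0.103,-0.0057,0.0808,0.008,-0.003,0.915,0.103,-0.0057,0.0808,0.008,-0.003,0.915,0.103,-0.0057,0.0808,0.008,-0.003,0.915,0.103,-0.0057,0.0808,0.008,-0.003,0.915,0.103,-0.0057,0.0808,0.008,-0.003,0.915,0.103,-0.0057,0.0808,0.008,-0.003,0.915,0.103,-0.0057,0.0808,0.008,-0.003,0.915]
}}

```text
time: 6.32
ee_pos: [0.6181, -0.078, 0.1327]
tool_rot: [-3.136, 0.057, 0.019]
force: [0.6, -0.4, -0.6]
width: 0.0469
```

>>> {"name": "send_rows", "arguments": {
  "deltas": [0,0,0,0,0,0,0,0,0,0,0,0]
}}

```text
time: 6.58
ee_pos: [0.6184, -0.0781, 0.1334]
tool_rot: [-3.137, 0.047, 0.018]
force: [0.6, -0.3, -0.8]
width: 0.047
```

Run:
```python
from h import *
s=telemetry.state(); print(s["ee_pos"],s["tool_rot"],yaw(s["tool_rot"]),s["force"],s["width"],s["time"])
k=P(0,-.095); plan([(*k,.11,-1.85),(*k,.095,-1.85)])
```

```text
[ 0.61837706 -0.07811283  0.13337203] [-3.13659369  0.04664858  0.0176791 ] -1.7026820161129739 [ 0.63732504 -0.28986913 -0.83946427] 0.04696944746297154 6.575
[0.0056, 0.0023, 0.0291, -0.0028, 0.0072, 0.0016]
[0.0058, 0.0024, 0.0479, -0.0028, 0.0072, 0.0016]
```

>>> {"name": "send_rows", "arguments": {
  "deltas": [0.0056,0.0023,0.0145,-0.0028,0.0072,0,0.0056,0.0023,0.029,-0.0028,0.0072,0,0.0057,0.0024,0.038,-0.0028,0.0072,0,0.0058,0.0024,0.0479,-0.0028,0.0072,0,0.0058,0.0024,0.0479,-0.0028,0.0072,0,0.0058,0.0024,0.0479,-0.0028,0.0072,0]
}}

```text
time: 7.32
ee_pos: [0.6232, -0.0802, 0.096]
tool_rot: [3.141, -0.05, 0.002]
force: [-0.1, 0.5, 0.1]
width: 0.0473
```

>>> {"name": "send_rows", "arguments": {
  "deltas": [0,0,0,0,0,0,0,0,0,0,0,0,0,0,0,0,0,0,0,0,0,0,0,0],
  "jaw": 1,
  "grip_force": 70
}}

```text
time: 7.82
ee_pos: [0.6228, -0.0802, 0.0963]
tool_rot: [3.141, -0.05, 0.001]
force: [-2.5, -0.2, 5.3]
width: 0.0104
```

```bash
cat >> h.py <<'E'
def st():
    s=telemetry.state(); print("t",round(s["time"],2),"p",s["ee_pos"].round(4),"rv",s["tool_rot"].round(3),"yaw",round(yaw(s["tool_rot"]),2),"F",s["force"].round(1),"M",s["moment"].round(2),"w",round(s["width"],4)); return s
E
python3 -c "
from h import *
st(); save(cam('scene'),'sc2.png',(165,125,345,265),4)"
```

```text
t 7.83 p [ 0.6228 -0.0802  0.0963] rv [ 3.141e+00 -5.000e-02  1.000e-03] yaw -1.81 F [-2.5 -0.2  5.3] M [ 0.1   0.68 -0.  ] w 0.0104
```

View pics/sc2.png

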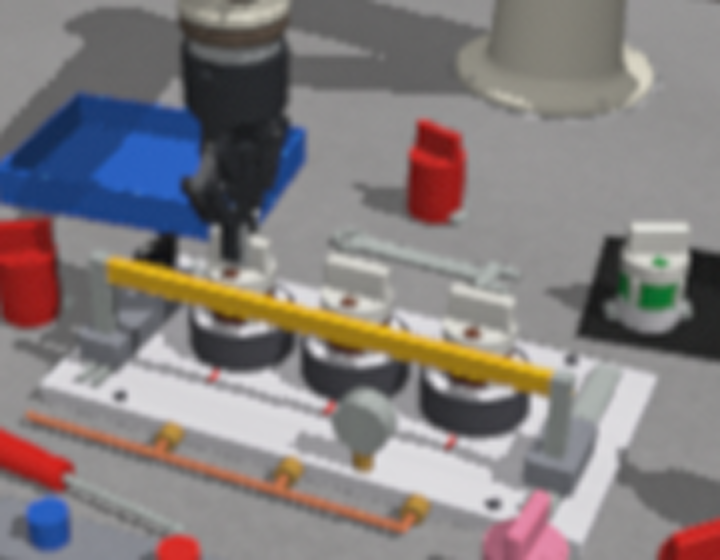

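The fingers hold the wing of spent_c. The tool x of 0.6228 matches the expected 0.6226. Now push in.

>>> {"name": "send_rows", "arguments": {
  "deltas": [0,0,0.003,0,0,0,0,0,0.006,0,0,0,0,0,0.007,0,0,0,0,0,0.007,0,0,0,0,0,0.007,0,0,0]
}}

```text
time: 8.5
ee_pos: [0.6229, -0.0802, 0.0912]
tool_rot: [3.141, -0.049, 0.001]
force: [-4.4, 1.0, 7.8]
width: 0.0105
```

```bash
python3 -c "
from h import *
st()"
```

```text
t 8.5 p [ 0.6229 -0.0802  0.0912] rv [ 3.141e+00 -4.900e-02  1.000e-03] yaw -1.8 F [-4.4  1.   7.8] M [ 0.13  0.98 -0.  ] w 0.0105
```

>>> {"name": "send_rows", "arguments": {
  "deltas": [0,0,0,0,0,-0.11,0,0,0,0,0,-0.22,0,0,0,0,0,-0.33,0,0,0,0,0,-0.44,0,0,0,0,0,-0.55,0,0,0,0,0,-0.66,0,0,0,0,0,-0.77,0,0,0,0,0,-0.88]
}}

```text
time: 9.5
ee_pos: [0.6246, -0.0801, 0.092]
tool_rot: [2.444, 1.968, 0.006]
force: [0.2, 1.4, 7.8]
width: 0.0103
```

>>> {"name": "send_rows", "arguments": {
  "deltas": [0,0,0,0,0,-0.11,0,0,0,0,0,-0.12,0,0,0,0,0,-0.12]
}}

```text
time: 9.88
ee_pos: [0.6245, -0.08, 0.092]
tool_rot: [2.254, 2.183, 0.005]
force: [0.3, 1.9, 8.3]
width: 0.0108
```

```bash
python3 -c "
from h import *
st()"
```

```text
t 9.88 p [ 0.6245 -0.08    0.092 ] rv [2.254 2.183 0.005] yaw 88.18 F [0.3 1.9 8.3] M [ 0.46  0.17 -0.03] w 0.0108
```

```bash
cat >> h.py <<'E'
TR=[(.397,-.3485),(.391,-.2737),(.386,-.199)]
E
python3 -c "
from h import *
s=st(); a=(.6245,-.08,.2,88.15); plan([a]); print()
plan([(*TR[0],.2,92),(*TR[0],.0745,92)],a)"
```

```text
t 9.88 p [ 0.6245 -0.08    0.092 ] rv [2.254 2.183 0.005] yaw 88.18 F [0.3 1.9 8.3] M [ 0.46  0.17 -0.03] w 0.0108
[0.0, 0.0006, -0.135, 0.0031, 0.0001, 0.0004]

[-0.3446, -0.2734, -0.0, 0.0, 0.0, -0.0428]
[-0.3446, -0.2734, 0.1569, 0.0, 0.0, -0.0428]
```

>>> {"name": "send_rows", "arguments": {
  "deltas": [0,0,-0.015,0,0,0,0,0,-0.035,0,0,0,0,0,-0.07,0,0,0,0,0,-0.11,0,0,0,0,0,-0.135,0.003,0,0,0,0,-0.135,0.003,0,0]
}}

```text
time: 10.62
ee_pos: [0.6235, -0.0804, 0.1998]
tool_rot: [2.256, 2.186, -0.003]
force: [0.2, 0.0, -2.3]
width: 0.0101
```

>>> {"name": "send_rows", "arguments": {
  "deltas": [-0.04,-0.03,0,0,0,0,-0.1,-0.08,0,0,0,0,-0.16,-0.125,0,0,0,0,-0.22,-0.175,0,0,0,0,-0.28,-0.22,0,0,0,0,-0.32,-0.255,0,0,0,-0.043,-0.3446,-0.2734,0,0,0,-0.043,-0.3446,-0.2734,0,0,0,-0.043]
}}

```text
time: 11.62
ee_pos: [0.3938, -0.349, 0.1974]
tool_rot: [-2.181, -2.254, 0.004]
force: [0.7, 0.8, -2.5]
width: 0.0106
```

>>> {"name": "send_rows", "arguments": {
  "deltas": [0,0,0.04,0,0,0,0,0,0.08,0,0,0,0,0,0.11,0,0,0,0,0,0.11,0,0,0,0,0,0.11,0,0,0]
}}

```text
time: 12.25
ee_pos: [0.3958, -0.3486, 0.1117]
tool_rot: [-2.179, -2.26, 0.004]
force: [0.4, 0.8, -2.1]
width: 0.0104
```

```bash
python3 -c "
from h import *
s=st(); c=cam('scene'); save(c,'sc3.png',(120,100,280,230),4.5)"
```

```text
t 12.25 p [ 0.3958 -0.3486  0.1117] rv [-2.179 -2.26   0.004] yaw 92.1 F [ 0.4  0.8 -2.1] M [-0.07  0.06  0.05] w 0.0104
```

View pics/sc3.png

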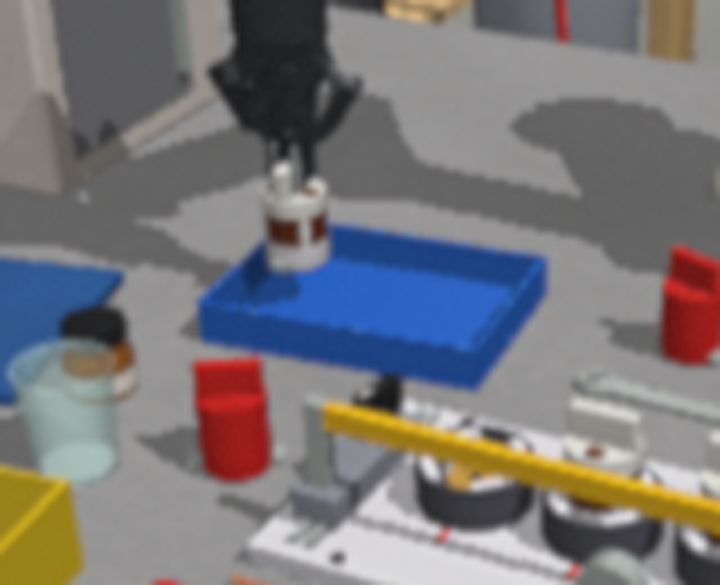

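The cartridge hangs over the left part of the tray, which is the −y end, and socket c is empty. Lower and release it.

>>> {"name": "send_rows", "arguments": {
  "deltas": [0,0,0.02,0,0,0,0,0,0.035,0,0,0,0,0,0.044,0,0,0,0,0,0.0475,0,0,0,0,0,0.0475,0,0,0,0,0,0.0475,0,0,0]
}}

```text
time: 13.05
ee_pos: [0.3952, -0.349, 0.0734]
tool_rot: [-2.18, -2.26, 0.005]
force: [-0.3, -0.3, -2.6]
width: 0.0106
```

```bash
python3 -c "
from h import *
s=st()"
```

```text
t 13.05 p [ 0.3952 -0.349   0.0734] rv [-2.18  -2.26   0.005] yaw 92.05 F [-0.3 -0.3 -2.6] M [-0.01 -0.02  0.03] w 0.0106
```

>>> {"name": "send_rows", "arguments": {
  "deltas": [0,0,0.0025,0,0,0,0,0,0.004,0,0,0,0,0,0.004,0,0,0]
}}

```text
time: 13.42
ee_pos: [0.3954, -0.3495, 0.0715]
tool_rot: [-2.18, -2.26, 0.005]
force: [-2.4, 0.8, 7.2]
width: 0.0106
```

>>> {"name": "send_rows", "arguments": {
  "deltas": [0,0,0,0,0,0,0,0,0,0,0,0,0,0,0,0,0,0,0,0,-0.01,0,0,0,0,0,-0.05,0,0,0,0,0,-0.11,0,0,0,0,0,-0.16,0,0,0,0,0,-0.16,0,0,0],
  "jaw": 0
}}

```text
time: 14.42
ee_pos: [0.3971, -0.3509, 0.2026]
tool_rot: [2.177, 2.257, -0.007]
force: [0.2, 0.4, -0.9]
width: 0.0423
```

```bash
python3 -c "
from h import *
s=st(); k=P(0,0); t=(*k,.14,-1.85); print(k); plan([t]); plan([(*k,.096,-1.85)],t)"
```

```text
t 14.43 p [ 0.3971 -0.3509  0.2026] rv [ 2.177  2.257 -0.007] yaw 92.06 F [ 0.2  0.4 -0.9] M [-0.02 -0.03  0.  ] w 0.0423
[0.6256 0.015 ]
[0.4474, 0.3018, 0.0752, 0.0044, 0.003, 1.0435]
[-0.0, -0.0, 0.055, 0.0, 0.0, 0.0]
```

>>> {"name": "send_rows", "arguments": {
  "deltas": [0.06,0.04,0,0,0,0.12,0.12,0.08,0,0,0,0.24,0.18,0.12,0,0,0,0.36,0.24,0.16,0,0,0,0.48,0.3,0.2,0,0,0,0.6,0.36,0.245,0.02,0.004,0.003,0.72,0.42,0.28,0.04,0.004,0.003,0.84,0.4474,0.3018,0.06,0.004,0.003,0.96]
}}

```text
time: 15.42
ee_pos: [0.6242, 0.0202, 0.1477]
tool_rot: [-3.117, -0.329, 0.009]
force: [0.1, -0.8, 0.2]
width: 0.0428
```

>>> {"name": "send_rows", "arguments": {
  "deltas": [0,0,0.015,0,0,0.08,0,0,0.015,0,0,0.08,0,0,0.015,0,0,0.08,0,0,0.015,0,0,0.08]
}}

```text
time: 15.92
ee_pos: [0.624, 0.0171, 0.1377]
tool_rot: [-3.132, -0.14, 0.006]
force: [-0.3, -0.5, 0.2]
width: 0.0427
```

```bash
python3 -c "
from h import *
s=st(); k=P(0,0); plan([(*k,.12,-1.85),(*k,.096,-1.85)])"
```

```text
t 15.93 p [0.624  0.0171 0.1377] rv [-3.132 -0.14   0.006] yaw 5.12 F [-0.3 -0.5  0.2] M [0.03 0.03 0.01] w 0.0427
[0.0018, 0.0029, 0.0222, -0.004, 0.0026, 0.0775]
[0.002, 0.0031, 0.0522, -0.004, 0.0026, 0.0775]
```

>>> {"name": "send_rows", "arguments": {
  "deltas": [0.0018,0.0029,0.011,-0.004,0.0026,0.0775,0.0018,0.0029,0.022,-0.004,0.0026,0.0775,0.002,0.0031,0.037,-0.004,0.0026,0.0775,0.002,0.0031,0.047,-0.004,0.0026,0.0775,0.002,0.0031,0.0525,-0.004,0.0026,0.0775,0.002,0.0031,0.0525,-0.004,0.0026,0.0775]
}}

```text
time: 16.68
ee_pos: [0.625, 0.0157, 0.0944]
tool_rot: [-3.141, 0.051, 0.003]
force: [0.4, -0.1, 0.3]
width: 0.0426
```

>>> {"name": "send_rows", "arguments": {
  "deltas": [0,0,0,0,0,0,0,0,0,0,0,0,0,0,0,0,0,0,0,0,0,0,0,0],
  "jaw": 1
}}

```text
time: 17.18
ee_pos: [0.6253, 0.0156, 0.0955]
tool_rot: [-3.141, 0.051, 0.002]
force: [-3.2, 0.6, 5.1]
width: 0.0106
```

>>> {"name": "send_rows", "arguments": {
  "deltas": [0,0,0.003,0,0,0,0,0,0.006,0,0,0,0,0,0.007,0,0,0,0,0,0.007,0,0,0,0,0,0.007,0,0,0]
}}

```text
time: 17.8
ee_pos: [0.6254, 0.0156, 0.0904]
tool_rot: [-3.141, 0.051, 0.002]
force: [-4.5, -0.1, 7.7]
width: 0.0106
```

```bash
python3 -c "
from h import *
s=st()"
```

```text
t 17.8 p [0.6254 0.0156 0.0904] rv [-3.141e+00  5.100e-02  2.000e-03] yaw -1.86 F [-4.5 -0.1  7.7] M [ 0.03  0.9  -0.02] w 0.0106
```

Same as before, so I'll turn and lift.

>>> {"name": "send_rows", "arguments": {
  "deltas": [0,0,0,0,0,-0.11,0,0,0,0,0,-0.22,0,0,0,0,0,-0.33,0,0,0,0,0,-0.44,0,0,0,0,0,-0.55,0,0,0,0,0,-0.66,0,0,0,0,0,-0.77,0,0,0,0,0,-0.88]
}}

```text
time: 18.8
ee_pos: [0.6268, 0.0151, 0.0912]
tool_rot: [2.446, 1.968, 0.002]
force: [-1.4, -1.4, 8.9]
width: 0.0103
```

>>> {"name": "send_rows", "arguments": {
  "deltas": [0,0,0,0,0,-0.11,0,0,0,0,0,-0.12,0,0,0,0,0,-0.12]
}}

```text
time: 19.18
ee_pos: [0.6268, 0.015, 0.0912]
tool_rot: [2.256, 2.183, 0.002]
force: [-2.5, -1.4, 7.7]
width: 0.0103
```

>>> {"name": "send_rows", "arguments": {
  "deltas": [0,0,-0.015,0,0,0,0,0,-0.035,0,0,0,0,0,-0.07,0,0,0,0,0,-0.11,0,0,0,0,0,-0.135,0,0,0,0,0,-0.135,0,0,0,0,0,-0.135,0,0,0]
}}

```text
time: 20.05
ee_pos: [0.6244, 0.0158, 0.1955]
tool_rot: [-2.255, -2.182, 0.004]
force: [-0.1, -0.7, -4.1]
width: 0.0106
```

```bash
python3 -c "
from h import *
s=st(); k=TR[1]; plan([(*k,.2,92)]); plan([(*k,.0715,92)],(*k,.2,92))"
```

```text
t 20.05 p [0.6244 0.0158 0.1955] rv [-2.255 -2.182  0.004] yaw 88.13 F [-0.1 -0.7 -4.1] M [-0.01 -0.02  0.01] w 0.0106
[-0.3712, -0.2798, -0.0047, -0.0028, -0.0005, -0.043]
[0.0, -0.0, 0.1606, 0.0, 0.0, 0.0]
```

>>> {"name": "send_rows", "arguments": {
  "deltas": [-0.05,-0.037,0,0,0,0,-0.11,-0.083,0,0,0,0,-0.17,-0.128,0,0,0,0,-0.23,-0.173,0,0,0,0,-0.29,-0.218,0,0,0,0,-0.34,-0.256,0,-0.003,0,-0.043,-0.371,-0.28,-0.0047,-0.003,0,-0.043,-0.371,-0.28,-0.0047,-0.003,0,-0.043]
}}

```text
time: 21.05
ee_pos: [0.3902, -0.2746, 0.2001]
tool_rot: [2.186, 2.256, 0.004]
force: [-0.3, 1.3, -2.8]
width: 0.0106
```

>>> {"name": "send_rows", "arguments": {
  "deltas": [0,0,0.04,0,0,0,0,0,0.08,0,0,0,0,0,0.12,0,0,0,0,0,0.145,0,0,0,0,0,0.154,0,0,0,0,0,0.154,0,0,0,0,0,0.154,0,0,0]
}}

```text
time: 21.92
ee_pos: [0.3929, -0.2741, 0.079]
tool_rot: [2.179, 2.257, 0.004]
force: [-0.3, -0.7, -2.9]
width: 0.0104
```

```bash
python3 -c "
from h import *
s=st()"
```

```text
t 21.93 p [ 0.3929 -0.2741  0.079 ] rv [2.179 2.257 0.004] yaw 92.02 F [-0.3 -0.7 -2.9] M [0.01 0.06 0.01] w 0.0104
```

>>> {"name": "send_rows", "arguments": {
  "deltas": [0,0,0.004,0,0,0,0,0,0.007,0,0,0,0,0,0.0095,0,0,0,0,0,0.0115,0,0,0,0,0,0.0115,0,0,0]
}}

```text
time: 22.55
ee_pos: [0.3926, -0.2741, 0.0706]
tool_rot: [2.18, 2.258, 0.004]
force: [-4.1, 2.9, 10.6]
width: 0.0105
```

>>> {"name": "send_rows", "arguments": {
  "deltas": [0,0,0,0,0,0,0,0,0,0,0,0,0,0,0,0,0,0,0,0,-0.01,0,0,0,0,0,-0.05,0,0,0,0,0,-0.11,0,0,0,0,0,-0.16,0,0,0,0,0,-0.16,0,0,0],
  "jaw": 0
}}

```text
time: 23.55
ee_pos: [0.3936, -0.2757, 0.2013]
tool_rot: [2.175, 2.252, 0.003]
force: [0.2, 0.6, -0.0]
width: 0.0426
```

```bash
python3 -c "
from h import *
s=st(); k=P(0,.095); t=(*k,.14,-1.85); print(k); plan([t])"
```

```text
t 23.55 p [ 0.3936 -0.2757  0.2013] rv [2.175 2.252 0.003] yaw 92.0 F [ 0.2  0.6 -0. ] M [ 0.03 -0.01  0.01] w 0.0426
[0.62866688 0.10995048]
[0.472, 0.3098, 0.0762, 0.0077, -0.0014, 1.0428]
```

>>> {"name": "send_rows", "arguments": {
  "deltas": [0.06,0.04,0,0,0,0.11,0.12,0.08,0,0,0,0.22,0.18,0.12,0,0,0,0.33,0.24,0.16,0,0,0,0.44,0.3,0.2,0,0,0,0.55,0.36,0.237,0,0.008,0,0.66,0.42,0.275,0,0.008,0,0.77,0.472,0.3098,0,0.008,0,0.88]
}}

```text
time: 24.55
ee_pos: [0.6258, 0.1129, 0.1964]
tool_rot: [-3.11, -0.386, 0.011]
force: [0.7, -0.7, 1.0]
width: 0.0424
```

>>> {"name": "send_rows", "arguments": {
  "deltas": [0,0,0.03,0,0,0.11,0,0,0.06,0,0,0.163,0,0,0.076,0,0,0.163,0,0,0.076,0,0,0.163,0,0,0.076,0,0,0.163,0,0,0.076,0,0,0.163]
}}

```text
time: 25.3
ee_pos: [0.6261, 0.1115, 0.1383]
tool_rot: [-3.134, 0.004, 0.006]
force: [0.8, -0.9, 0.6]
width: 0.0427
```

```bash
python3 -c "
from h import *
s=st(); k=P(0,.095); plan([(*k,.12,-1.85),(*k,.096,-1.85)])"
```

```text
t 25.3 p [0.6261 0.1115 0.1383] rv [-3.134  0.004  0.006] yaw -0.14 F [ 0.8 -0.9  0.6] M [ 0.04 -0.01  0.06] w 0.0427
[0.0032, 0.002, 0.0228, -0.0045, 0.0024, 0.019]
[0.0033, 0.0023, 0.0528, -0.0045, 0.0024, 0.019]
```

>>> {"name": "send_rows", "arguments": {
  "deltas": [0.0032,0.002,0.011,-0.0045,0.0024,0.019,0.0032,0.002,0.0228,-0.0045,0.0024,0.019,0.0033,0.0022,0.037,-0.0045,0.0024,0.019,0.0033,0.0023,0.047,-0.0045,0.0024,0.019,0.0033,0.0023,0.0525,-0.0045,0.0024,0.019,0.0033,0.0023,0.0525,-0.0045,0.0024,0.019]
}}

```text
time: 26.05
ee_pos: [0.6275, 0.1101, 0.0945]
tool_rot: [-3.141, 0.051, 0.005]
force: [-0.2, -0.3, -0.1]
width: 0.0427
```

>>> {"name": "send_rows", "arguments": {
  "deltas": [0,0,0,0,0,0,0,0,0,0,0,0,0,0,0,0,0,0,0,0,0,0,0,0],
  "jaw": 1
}}

```text
time: 26.55
ee_pos: [0.6278, 0.1101, 0.0956]
tool_rot: [-3.141, 0.051, 0.003]
force: [-3.1, 0.2, 4.6]
width: 0.0102
```

>>> {"name": "send_rows", "arguments": {
  "deltas": [0,0,0.003,0,0,0,0,0,0.006,0,0,0,0,0,0.007,0,0,0,0,0,0.007,0,0,0,0,0,0.007,0,0,0]
}}

```text
time: 27.18
ee_pos: [0.6279, 0.1101, 0.0906]
tool_rot: [3.141, -0.051, -0.003]
force: [-4.0, -0.3, 7.5]
width: 0.0105
```

```bash
python3 -c "
from h import *
s=st()"
```

```text
t 27.18 p [0.6279 0.1101 0.0906] rv [ 3.141e+00 -5.100e-02 -3.000e-03] yaw -1.85 F [-4.  -0.3  7.5] M [-0.04  0.94 -0.02] w 0.0105
```

>>> {"name": "send_rows", "arguments": {
  "deltas": [0,0,0,0,0,-0.11,0,0,0,0,0,-0.22,0,0,0,0,0,-0.33,0,0,0,0,0,-0.44,0,0,0,0,0,-0.55,0,0,0,0,0,-0.66,0,0,0,0,0,-0.77,0,0,0,0,0,-0.88]
}}

```text
time: 28.18
ee_pos: [0.6298, 0.1103, 0.0915]
tool_rot: [2.446, 1.969, 0.004]
force: [-0.7, 1.1, 7.8]
width: 0.0108
```

>>> {"name": "send_rows", "arguments": {
  "deltas": [0,0,0,0,0,-0.11,0,0,0,0,0,-0.12,0,0,0,0,0,-0.12]
}}

```text
time: 28.55
ee_pos: [0.6298, 0.1102, 0.0915]
tool_rot: [2.256, 2.184, 0.003]
force: [0.7, 0.5, 7.2]
width: 0.0105
```

>>> {"name": "send_rows", "arguments": {
  "deltas": [0,0,-0.015,0,0,0,0,0,-0.035,0,0,0,0,0,-0.07,0,0,0,0,0,-0.11,0,0,0,0,0,-0.135,0,0,0,0,0,-0.135,0,0,0,0,0,-0.135,0,0,0]
}}

```text
time: 29.42
ee_pos: [0.6269, 0.1101, 0.1956]
tool_rot: [-2.254, -2.183, 0.006]
force: [0.6, 0.4, -2.7]
width: 0.0104
```

```bash
python3 -c "
from h import *
s=st(); k=TR[2]; plan([(*k,.2,92)])"
```

```text
t 29.43 p [0.6269 0.1101 0.1956] rv [-2.254 -2.183  0.006] yaw 88.15 F [ 0.6  0.4 -2.7] M [-0.05 -0.03 -0.  ] w 0.0104
[-0.3959, -0.2885, -0.004, -0.0034, -0.0001, -0.0428]
```

>>> {"name": "send_rows", "arguments": {
  "deltas": [-0.055,-0.04,0,0,0,0,-0.115,-0.084,0,0,0,0,-0.175,-0.1275,0,0,0,0,-0.235,-0.171,0,0,0,0,-0.295,-0.215,0,0,0,0,-0.35,-0.255,0,-0.003,0,-0.043,-0.396,-0.2885,-0.004,-0.003,0,-0.043,-0.396,-0.2885,-0.004,-0.003,0,-0.043]
}}

```text
time: 30.42
ee_pos: [0.3851, -0.2006, 0.1999]
tool_rot: [-2.188, -2.255, -0.002]
force: [-0.2, 1.0, -2.9]
width: 0.0105
```

>>> {"name": "send_rows", "arguments": {
  "deltas": [0,0,0.04,0,0,0,0,0,0.08,0,0,0,0,0,0.12,0,0,0,0,0,0.145,0,0,0,0,0,0.154,0,0,0,0,0,0.154,0,0,0,0,0,0.154,0,0,0]
}}

```text
time: 31.3
ee_pos: [0.3881, -0.1994, 0.0787]
tool_rot: [2.179, 2.258, 0.003]
force: [1.2, -0.3, -2.6]
width: 0.0106
```

```bash
python3 -c "
from h import *
s=st()"
```

```text
t 31.3 p [ 0.3881 -0.1994  0.0787] rv [2.179 2.258 0.003] yaw 92.03 F [ 1.2 -0.3 -2.6] M [ 0.03 -0.06  0.08] w 0.0106
```

>>> {"name": "send_rows", "arguments": {
  "deltas": [0,0,0.004,0,0,0,0,0,0.007,0,0,0,0,0,0.0095,0,0,0,0,0,0.0112,0,0,0,0,0,0.0112,0,0,0]
}}

```text
time: 31.92
ee_pos: [0.3877, -0.1995, 0.0707]
tool_rot: [2.181, 2.259, 0.002]
force: [-4.8, 2.9, 14.2]
width: 0.0102
```

>>> {"name": "send_rows", "arguments": {
  "deltas": [0,0,0,0,0,0,0,0,0,0,0,0,0,0,0,0,0,0,0,0,-0.01,0,0,0,0,0,-0.05,0,0,0,0,0,-0.11,0,0,0,0,0,-0.16,0,0,0,0,0,-0.16,0,0,0],
  "jaw": 0
}}

```text
time: 32.92
ee_pos: [0.389, -0.2008, 0.2011]
tool_rot: [2.175, 2.253, 0.003]
force: [-0.3, 0.5, -0.3]
width: 0.0426
```

```bash
python3 -c "
from h import *
s=st(); c=cam('top'); np.savez('top2',**c); save(c,'top2.png',(110,120,400,300),2.6)"
```

```text
t 32.92 p [ 0.389  -0.2008  0.2011] rv [2.175 2.253 0.003] yaw 92.02 F [-0.3  0.5 -0.3] M [-0.02  0.   -0.  ] w 0.0426
```

View pics/top2.png

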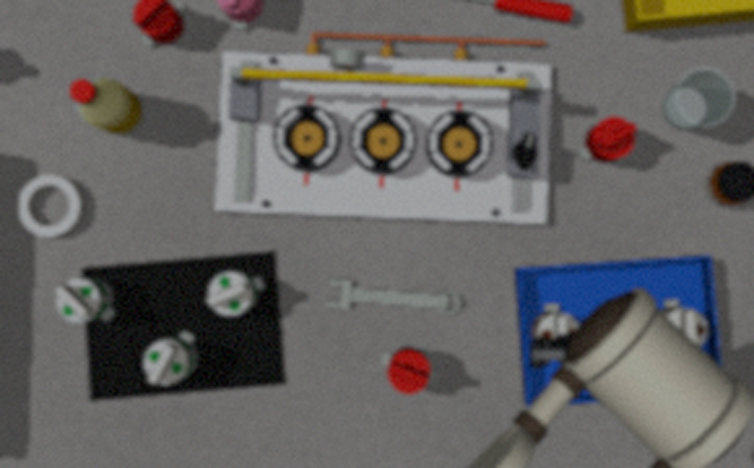

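Cartridge A has been knocked aside and now sits at the left edge of the pad, at crop pixel (80,300). The sockets are empty and the bar is back, and the visible spent cartridges stand in the tray. I'll re-measure the fresh ones.

```bash
cat >> h.py <<'E'
def fresh(c,d):
    f=c["img"].astype(float); g=np.clip(f[...,1]-np.maximum(f[...,0],f[...,2])-12,0,None)
    p,q=[wc(c,g,*k,2.6,.064) for k in d]; e=p-q
    return (p+q)/2,np.linalg.norm(e),(np.degrees(np.arctan2(e[1],e[0]))-90)%180
E
python3 -c "
from h import *
c=dict(np.load('top2.npz')); px=lambda x,y:(x/2.6+110-.3,y/2.6+120-.3)
for n,d in dict(A=((69,312),(87,292)),B=((226,281),(234,306)),C=((150,362),(177,369))).items():
    m,L,a=fresh(c,[px(*k) for k in d]); print(n,m.round(4),L.round(4),a.round(1))
    if n=='B': s=st(); plan([(*m,.2,a-90)])
"
```

```text
A [0.4235 0.3833] 0.0325 47.9
B [0.4339 0.1982] 0.0312 113.0
t 32.98 p [ 0.3878 -0.1998  0.1986] rv [2.178 2.256 0.003] yaw 92.02 F [ 0.5 -0.6  0. ] M [-0.02  0.05 -0.02] w 0.0424
[0.4951, 0.075, -0.0027, 0.0039, -0.0005, 0.7672]
C [0.3499 0.2749] 0.0313 158.1
```

>>> {"name": "send_rows", "arguments": {
  "deltas": [0.07,0.011,0,0,0,0.1,0.14,0.021,0,0,0,0.2,0.21,0.032,0,0,0,0.3,0.28,0.042,0,0,0,0.4,0.35,0.053,0,0,0,0.5,0.42,0.064,0,0,0,0.6,0.495,0.075,0,0.004,0,0.7,0.495,0.075,0,0.004,0,0.765]
}}

```text
time: 33.98
ee_pos: [0.4318, 0.2008, 0.1953]
tool_rot: [-3.075, -0.626, 0.008]
force: [0.7, 0.3, -0.2]
width: 0.0428
```

>>> {"name": "send_rows", "arguments": {
  "deltas": [0,0,0.04,0,0,0,0,0,0.08,0,0,0,0,0,0.1,0,0,0,0,0,0.1,0,0,0,0,0,0.1,0,0,0]
}}

```text
time: 34.6
ee_pos: [0.4337, 0.1991, 0.118]
tool_rot: [-3.074, -0.63, 0.0]
force: [0.3, -0.7, 0.8]
width: 0.0426
```

```bash
python3 -c "
from h import *
s=st(); plan([(.4339,.1982,z,23.5) for z in(.09,.0705)])"
```

```text
t 34.6 p [0.4337 0.1991 0.118 ] rv [-3.074 -0.63   0.   ] yaw 23.15 F [ 0.3 -0.7  0.8] M [-0.03 -0.03 -0.03] w 0.0426
[-0.0002, 0.0012, 0.035, -0.0023, -0.0004, -0.0038]
[-0.0002, 0.0013, 0.0594, -0.0023, -0.0004, -0.0038]
```

>>> {"name": "send_rows", "arguments": {
  "deltas": [0,0.0012,0.017,-0.0023,0,-0.0038,0,0.0012,0.035,-0.0023,0,-0.0038,0,0.0013,0.05,-0.0023,0,-0.0038,0,0.0013,0.0594,-0.0023,0,-0.0038,0,0.0013,0.0594,-0.0023,0,-0.0038,0,0.0013,0.0594,-0.0023,0,-0.0038]
}}

```text
time: 35.35
ee_pos: [0.4335, 0.1983, 0.0698]
tool_rot: [-3.076, -0.64, 0.001]
force: [-0.1, -0.8, -0.7]
width: 0.0425
```

>>> {"name": "send_rows", "arguments": {
  "deltas": [0,0,0,0,0,0,0,0,0,0,0,0,0,0,0,0,0,0,0,0,0,0,0,0],
  "jaw": 1
}}

```text
time: 35.85
ee_pos: [0.4338, 0.1983, 0.0701]
tool_rot: [-3.076, -0.64, -0.0]
force: [-1.4, -0.4, 5.1]
width: 0.0104
```

>>> {"name": "send_rows", "arguments": {
  "deltas": [0,0,-0.03,0,0,0,0,0,-0.08,0,0,0,0,0,-0.13,0,0,0,0,0,-0.16,0,0,0,0,0,-0.16,0,0,0,0,0,-0.16,0,0,0]
}}

```text
time: 36.6
ee_pos: [0.4321, 0.198, 0.1955]
tool_rot: [-3.075, -0.64, 0.007]
force: [-0.0, 0.4, -2.4]
width: 0.0105
```

```bash
python3 -c "
from h import *
s=st(); k=(.6235,-.0801); plan([(*k,.2,88.15)])
c=cam('scene'); save(c,'sc4.png',(200,120,400,270),3.8)"
```

```text
t 36.6 p [0.4321 0.198  0.1955] rv [-3.075 -0.64   0.007] yaw 23.51 F [-0.   0.4 -2.4] M [ 0.04  0.01 -0.01] w 0.0105
[0.0807, 0.4142, -0.0064, -0.0021, 0.002, -0.7183]
```

View pics/sc4.png

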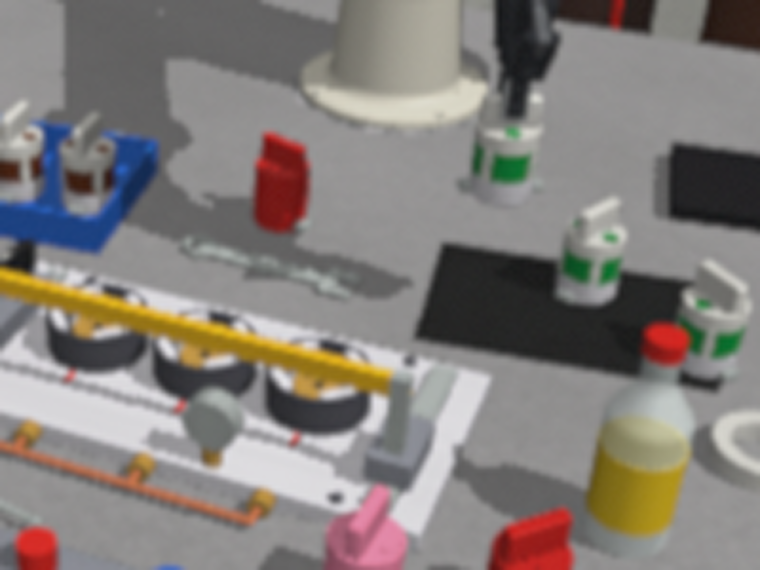

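Fresh B is held cleanly and upright. The tray shows the spent ones standing.

>>> {"name": "send_rows", "arguments": {
  "deltas": [0.01,0.055,0,0,0,-0.1,0.021,0.11,0,0,0,-0.2,0.032,0.165,0,0,0,-0.3,0.043,0.22,0,0,0,-0.4,0.054,0.275,0,0,0,-0.5,0.065,0.33,0,0,0,-0.6,0.0807,0.4142,-0.006,-0.002,0.002,-0.7,0.0807,0.4142,-0.006,-0.002,0.002,-0.718]
}}

```text
time: 37.65
ee_pos: [0.6252, -0.0833, 0.1999]
tool_rot: [2.26, 2.182, 0.002]
force: [-1.0, 0.1, -2.2]
width: 0.01
```

>>> {"name": "send_rows", "arguments": {
  "deltas": [0,0,0.035,0,0,0,0,0,0.075,0,0,0,0,0,0.083,0,0,0,0,0,0.083,0,0,0,0,0,0.083,0,0,0,0,0,0.083,0,0,0]
}}

```text
time: 38.4
ee_pos: [0.6257, -0.08, 0.1372]
tool_rot: [2.255, 2.182, 0.006]
force: [-0.5, 0.2, -1.3]
width: 0.0099
```

```bash
python3 -c "
from h import *
s=st(); k=(.6235,-.0801); plan([(*k,z,88.15) for z in (.12,.104)])"
```

```text
t 38.4 p [ 0.6257 -0.08    0.1372] rv [2.255 2.182 0.006] yaw 88.13 F [-0.5  0.2 -1.3] M [0.03 0.02 0.04] w 0.0099
[-0.0002, -0.0029, 0.0215, 0.0035, -0.0001, -0.0002]
[-0.0002, -0.003, 0.0415, 0.0035, -0.0001, -0.0002]
```

>>> {"name": "send_rows", "arguments": {
  "deltas": [0,-0.0029,0.005,0.0035,0,0,0,-0.0029,0.011,0.0035,0,0,0,-0.0029,0.0165,0.0035,0,0,0,-0.0029,0.0215,0.0035,0,0,0,-0.003,0.027,0.0035,0,0,0,-0.003,0.033,0.0035,0,0,0,-0.003,0.039,0.0035,0,0,0,-0.003,0.039,0.0035,0,0]
}}

```text
time: 39.4
ee_pos: [0.6228, -0.0798, 0.1049]
tool_rot: [-2.256, -2.183, 0.002]
force: [-1.2, 0.0, 2.2]
width: 0.0104
```

```bash
python3 -c "
from h import *
s=st()"
```

```text
t 39.4 p [ 0.6228 -0.0798  0.1049] rv [-2.256e+00 -2.183e+00  2.000e-03] yaw 88.13 F [-1.2  0.   2.2] M [ 0.14  0.35 -0.03] w 0.0104
```

It's in the socket and touching the valve. Push 11 mm.

>>> {"name": "send_rows", "arguments": {
  "deltas": [0,0,0.004,0,0,0,0,0,0.008,0,0,0,0,0,0.011,0,0,0,0,0,0.014,0,0,0,0,0,0.0148,0,0,0,0,0,0.0148,0,0,0,0,0,0.0148,0,0,0]
}}

```text
time: 40.28
ee_pos: [0.6231, -0.0798, 0.094]
tool_rot: [-2.256, -2.184, 0.001]
force: [-3.5, 2.1, 8.6]
width: 0.0104
```

```bash
python3 -c "
from h import *
s=st()"
```

```text
t 40.27 p [ 0.6231 -0.0798  0.094 ] rv [-2.256e+00 -2.184e+00  1.000e-03] yaw 88.13 F [-3.5  2.1  8.6] M [0.22 0.74 0.04] w 0.0104
```

>>> {"name": "send_rows", "arguments": {
  "deltas": [0,0,0,0,0,0.11,0,0,0,0,0,0.22,0,0,0,0,0,0.33,0,0,0,0,0,0.44,0,0,0,0,0,0.55,0,0,0,0,0,0.66,0,0,0,0,0,0.77,0,0,0,0,0,0.88]
}}

```text
time: 41.28
ee_pos: [0.6246, -0.0804, 0.0948]
tool_rot: [3.132, 0.236, 0.004]
force: [-0.8, -0.7, 8.2]
width: 0.0101
```

>>> {"name": "send_rows", "arguments": {
  "deltas": [0,0,0,0,0,0.11,0,0,0,0,0,0.15,0,0,0,0,0,0.15,0,0,0,0,0,0.15]
}}

```text
time: 41.78
ee_pos: [0.6236, -0.0801, 0.0946]
tool_rot: [3.139, -0.125, -0.0]
force: [-3.0, 0.5, 10.1]
width: 0.0101
```

```bash
python3 -c "
from h import *
s=st()"
```

```text
t 41.77 p [ 0.6236 -0.0801  0.0946] rv [ 3.139 -0.125 -0.   ] yaw -4.55 F [-3.   0.5 10.1] M [0.23 0.67 0.13] w 0.0101
```

>>> {"name": "send_rows", "arguments": {
  "deltas": [0,0,-0.005,0,0,0,0,0,-0.005,0,0,0]
}}

```text
time: 42.02
ee_pos: [0.6235, -0.0801, 0.0982]
tool_rot: [3.139, -0.125, -0.0]
force: [-2.7, 0.4, 9.0]
width: 0.0101
```

>>> {"name": "send_rows", "arguments": {
  "deltas": [0,0,0,0,0,0,0,0,0,0,0,0,0,0,0,0,0,0,0,0,-0.02,0,0,0,0,0,-0.06,0,0,0,0,0,-0.12,0,0,0,0,0,-0.13,0,0,0,0,0,-0.13,0,0,0],
  "jaw": 0
}}

```text
time: 43.02
ee_pos: [0.6233, -0.0799, 0.2019]
tool_rot: [-3.139, 0.125, 0.001]
force: [1.2, 0.0, -0.2]
width: 0.0427
```

```bash
python3 -c "
from h import *
s=st(); plan([(.3505,.2746,.2,65)])"
```

```text
t 43.02 p [ 0.6233 -0.0799  0.2019] rv [-3.139e+00  1.250e-01  1.000e-03] yaw -4.58 F [ 1.2  0.  -0.2] M [-0.   -0.   -0.04] w 0.0427
[-0.3753, -0.4146, 0.0026, -0.0003, 0.0002, -0.7731]
```

>>> {"name": "send_rows", "arguments": {
  "deltas": [-0.05,-0.055,0,0,0,-0.1,-0.1,-0.11,0,0,0,-0.2,-0.15,-0.166,0,0,0,-0.3,-0.2,-0.221,0,0,0,-0.4,-0.25,-0.276,0,0,0,-0.5,-0.3,-0.331,0,0,0,-0.6,-0.345,-0.381,0,0,0,-0.7,-0.3753,-0.4146,0.0026,0,0,-0.773]
}}

```text
time: 44.02
ee_pos: [0.3474, 0.2759, 0.198]
tool_rot: [-2.643, -1.694, 0.007]
force: [0.6, 0.6, -0.1]
width: 0.0425
```

>>> {"name": "send_rows", "arguments": {
  "deltas": [0,0,0.04,0,0,0,0,0,0.08,0,0,0,0,0,0.1,0,0,0,0,0,0.1,0,0,0,0,0,0.1,0,0,0]
}}

```text
time: 44.65
ee_pos: [0.3506, 0.275, 0.1205]
tool_rot: [-2.648, -1.687, 0.0]
force: [0.9, 0.0, -0.3]
width: 0.0426
```

```bash
python3 -c "
from h import *
s=st(); plan([(.3505,.2746,z,65) for z in(.09,.0705)])
c=cam('scene'); save(c,'sc5.png',(165,160,345,265),4)"
```

```text
t 44.65 p [0.3506 0.275  0.1205] rv [-2.648 -1.687  0.   ] yaw 64.98 F [ 0.9  0.  -0.3] M [ 0.02 -0.    0.01] w 0.0426
[-0.0005, 0.0002, 0.0381, -0.001, -0.0005, -0.0002]
[-0.0005, 0.0002, 0.0625, -0.001, -0.0005, -0.0002]
```

View pics/sc5.png

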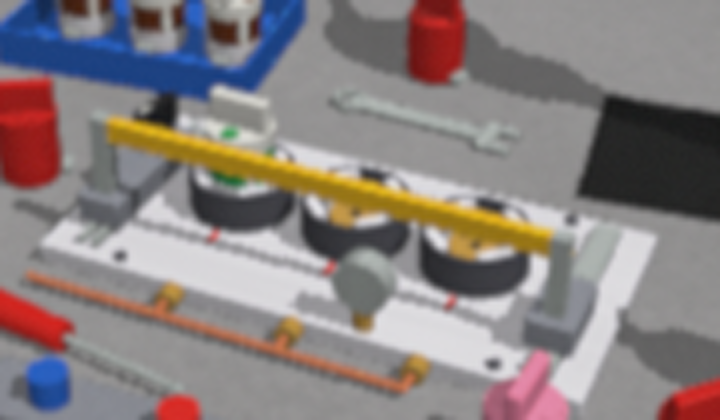

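Fresh B is in socket c with its wing along the row. Its wing top runs from crop pixel (212,90) to (270,105), against (210,90) to (268,102) expected from the locked spent cartridge earlier, so it's locked. Three spent cartridges stand upright in the tray. Next is fresh C.

>>> {"name": "send_rows", "arguments": {
  "deltas": [-0.0005,0,0.019,0,0,0,-0.0005,0,0.038,0,0,0,-0.0005,0,0.053,0,0,0,-0.0005,0,0.0625,0,0,0,-0.0005,0,0.0625,0,0,0,-0.0005,0,0.0625,0,0,0]
}}

```text
time: 45.45
ee_pos: [0.3499, 0.2747, 0.0699]
tool_rot: [-2.648, -1.687, 0.001]
force: [0.5, 0.7, 0.1]
width: 0.043
```

>>> {"name": "send_rows", "arguments": {
  "deltas": [0,0,0,0,0,0,0,0,0,0,0,0,0,0,0,0,0,0,0,0,0,0,0,0],
  "jaw": 1
}}

```text
time: 45.95
ee_pos: [0.3501, 0.2748, 0.0702]
tool_rot: [-2.648, -1.687, 0.0]
force: [-0.0, -0.1, 4.8]
width: 0.0105
```

>>> {"name": "send_rows", "arguments": {
  "deltas": [0,0,-0.03,0,0,0,0,0,-0.08,0,0,0,0,0,-0.13,0,0,0,0,0,-0.16,0,0,0,0,0,-0.16,0,0,0,0,0,-0.16,0,0,0]
}}

```text
time: 46.7
ee_pos: [0.3486, 0.2739, 0.1956]
tool_rot: [-2.647, -1.686, 0.008]
force: [0.1, 0.0, -4.1]
width: 0.0104
```

```bash
python3 -c "
from h import *
s=st(); k=(.626,.0150); plan([(*k,.2,88.15)])"
```

```text
t 46.7 p [0.3486 0.2739 0.1956] rv [-2.647 -1.686  0.008] yaw 65.0 F [ 0.1  0.  -4.1] M [-0.05  0.02  0.03] w 0.0104
[-0.1468, 0.451, -0.0073, -0.0035, 0.0011, -0.2573]
```

>>> {"name": "send_rows", "arguments": {
  "deltas": [-0.022,0.068,0,0,0,-0.04,-0.044,0.135,0,0,0,-0.08,-0.066,0.203,0,0,0,-0.12,-0.088,0.27,0,0,0,-0.16,-0.11,0.338,0,0,0,-0.2,-0.132,0.405,0,0,0,-0.23,-0.1468,0.451,-0.007,-0.0035,0.001,-0.257,-0.1468,0.451,-0.007,-0.0035,0.001,-0.257]
}}

```text
time: 47.7
ee_pos: [0.6276, 0.0132, 0.1998]
tool_rot: [-2.26, -2.181, -0.002]
force: [-0.1, 0.6, -3.3]
width: 0.0105
```

>>> {"name": "send_rows", "arguments": {
  "deltas": [0,0,0.035,0,0,0,0,0,0.075,0,0,0,0,0,0.083,0,0,0,0,0,0.083,0,0,0,0,0,0.083,0,0,0,0,0,0.083,0,0,0]
}}

```text
time: 48.45
ee_pos: [0.6282, 0.0155, 0.1374]
tool_rot: [2.255, 2.183, 0.007]
force: [-1.0, 0.1, -3.0]
width: 0.0102
```

```bash
python3 -c "
from h import *
s=st(); k=(.626,.0150); plan([(*k,z,88.15) for z in (.12,.105)])"
```

```text
t 48.45 p [0.6282 0.0155 0.1374] rv [2.255 2.183 0.007] yaw 88.13 F [-1.   0.1 -3. ] M [-0.02  0.01 -0.03] w 0.0102
[-0.0007, -0.0029, 0.0217, 0.0036, -0.0006, -0.0002]
[-0.0007, -0.003, 0.0405, 0.0036, -0.0006, -0.0002]
```

>>> {"name": "send_rows", "arguments": {
  "deltas": [-0.0007,-0.0029,0.005,0.0036,0,0,-0.0007,-0.0029,0.011,0.0036,0,0,-0.0007,-0.0029,0.0165,0.0036,0,0,-0.0007,-0.0029,0.0217,0.0036,0,0,-0.0007,-0.003,0.027,0.0036,0,0,-0.0007,-0.003,0.033,0.0036,0,0,-0.0007,-0.003,0.039,0.0036,0,0,-0.0007,-0.003,0.039,0.0036,0,0]
}}

```text
time: 49.45
ee_pos: [0.6253, 0.0151, 0.105]
tool_rot: [-2.256, -2.183, 0.001]
force: [-2.6, -0.8, 1.7]
width: 0.0104
```

```bash
python3 -c "
from h import *
s=st()"
```

```text
t 49.45 p [0.6253 0.0151 0.105 ] rv [-2.256e+00 -2.183e+00  1.000e-03] yaw 88.13 F [-2.6 -0.8  1.7] M [ 0.04  0.38 -0.05] w 0.0104
```

Same as last time, so push, turn and release, with the same numbers.

>>> {"name": "send_rows", "arguments": {
  "deltas": [0,0,0.004,0,0,0,0,0,0.008,0,0,0,0,0,0.011,0,0,0,0,0,0.014,0,0,0,0,0,0.0149,0,0,0,0,0,0.0149,0,0,0,0,0,0.0149,0,0,0]
}}

```text
time: 50.32
ee_pos: [0.6256, 0.0151, 0.094]
tool_rot: [-2.256, -2.184, 0.0]
force: [-3.5, -0.4, 7.5]
width: 0.0102
```

```bash
python3 -c "
from h import *
s=st()"
```

```text
t 50.33 p [0.6256 0.0151 0.094 ] rv [-2.256 -2.184  0.   ] yaw 88.13 F [-3.5 -0.4  7.5] M [0.16 0.79 0.07] w 0.0102
```

>>> {"name": "send_rows", "arguments": {
  "deltas": [0,0,0,0,0,0.11,0,0,0,0,0,0.22,0,0,0,0,0,0.33,0,0,0,0,0,0.44,0,0,0,0,0,0.55,0,0,0,0,0,0.66,0,0,0,0,0,0.77,0,0,0,0,0,0.88]
}}

```text
time: 51.32
ee_pos: [0.627, 0.0148, 0.0947]
tool_rot: [-3.132, -0.236, -0.004]
force: [0.2, 0.4, 7.6]
width: 0.0106
```

>>> {"name": "send_rows", "arguments": {
  "deltas": [0,0,0,0,0,0.11,0,0,0,0,0,0.15,0,0,0,0,0,0.15,0,0,0,0,0,0.15]
}}

```text
time: 51.82
ee_pos: [0.6262, 0.015, 0.0946]
tool_rot: [-3.138, 0.125, -0.0]
force: [-3.5, 0.5, 9.4]
width: 0.0102
```

>>> {"name": "send_rows", "arguments": {
  "deltas": [0,0,-0.005,0,0,0,0,0,-0.005,0,0,0]
}}

```text
time: 52.08
ee_pos: [0.6261, 0.015, 0.0982]
tool_rot: [-3.138, 0.125, -0.0]
force: [-2.3, 0.8, 7.7]
width: 0.0102
```

>>> {"name": "send_rows", "arguments": {
  "deltas": [0,0,0,0,0,0,0,0,0,0,0,0,0,0,0,0,0,0,0,0,-0.02,0,0,0,0,0,-0.06,0,0,0,0,0,-0.12,0,0,0,0,0,-0.13,0,0,0,0,0,-0.13,0,0,0],
  "jaw": 0
}}

```text
time: 53.08
ee_pos: [0.6258, 0.0149, 0.202]
tool_rot: [-3.138, 0.125, 0.001]
force: [-0.2, -0.3, -1.0]
width: 0.0425
```

```bash
python3 -c "
from h import *
c=dict(cam('top')); px=lambda x,y:(x/2.6+110-.3,y/2.6+120-.3)
m,L,a=fresh(c,[px(*k) for k in ((69,312),(87,292))]); print(m.round(4),L.round(4),a.round(1))
s=st(); plan([(*m,.2,a+90)])"
```

```text
[0.4236 0.3833] 0.0327 48.2
t 53.12 p [0.6249 0.015  0.2003] rv [-3.138  0.125  0.005] yaw -4.58 F [-1.5 -0.2 -0.5] M [-0.03  0.   -0.02] w 0.0427
[-0.2876, -0.4389, 0.0019, -0.0029, -0.0001, -1.5863]
```

>>> {"name": "send_rows", "arguments": {
  "deltas": [-0.037,-0.056,0,0,0,-0.11,-0.074,-0.112,0,0,0,-0.22,-0.11,-0.168,0,0,0,-0.33,-0.147,-0.224,0,0,0,-0.44,-0.184,-0.28,0,0,0,-0.55,-0.22,-0.336,0,0,0,-0.66,-0.257,-0.392,0,0,0,-0.77,-0.2876,-0.4389,0.002,-0.003,0,-0.88]
}}

```text
time: 54.12
ee_pos: [0.4218, 0.3843, 0.1983]
tool_rot: [2.491, 1.911, -0.007]
force: [0.2, -0.4, -0.5]
width: 0.0427
```

>>> {"name": "send_rows", "arguments": {
  "deltas": [0,0,0,0,0,-0.11,0,0,0,0,0,-0.22,0,0,0,0,0,-0.33,0,0,0,0,0,-0.44,0,0,0.02,0,0,-0.55,0,0,0.05,0,0,-0.66,0,0,0.09,0,0,-0.7,0,0,0.09,0,0,-0.7]
}}

```text
time: 55.12
ee_pos: [0.4209, 0.3813, 0.1237]
tool_rot: [-1.135, -2.924, 0.015]
force: [-0.4, -0.2, 0.4]
width: 0.0428
```

>>> {"name": "send_rows", "arguments": {
  "deltas": [0,0,0,0,0,0,0,0,0,0,0,0]
}}

```text
time: 55.38
ee_pos: [0.4248, 0.3837, 0.1296]
tool_rot: [1.135, 2.927, -0.0]
force: [-0.2, 0.2, 0.6]
width: 0.0427
```

```bash
python3 -c "
from h import *
s=st(); plan([(.4236,.3833,z,138) for z in(.09,.07)]); c=cam('scene'); np.savez('sc6',**c); save(c,'sc6.png',(165,120,415,265),3)"
```

```text
t 55.38 p [0.4248 0.3837 0.1296] rv [ 1.135  2.927 -0.   ] yaw 137.59 F [-0.2  0.2  0.6] M [0.03 0.05 0.05] w 0.0427
[0.0009, -0.0014, 0.0495, 0.0005, 0.0015, -0.0045]
[0.001, -0.0014, 0.0745, 0.0005, 0.0015, -0.0045]
```

View pics/sc6.png

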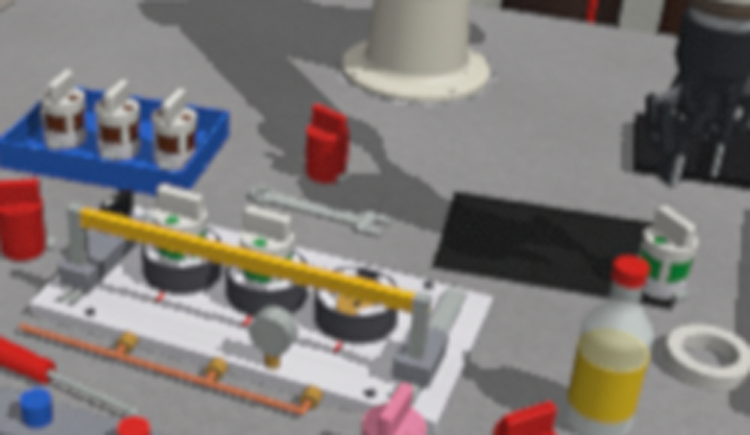

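Both fresh cartridges in c and b look locked, with their wings along the row, and the three spent ones stand in the tray. Quick check that the gripper is really over A.

```bash
python3 -c "
from h import *
c=dict(np.load('sc6.npz'))
for X in ((.4248,.3837,.13),(.4236,.3833,.09),(.4236,.3833,.0)): print((proj(c,X)-[165,120])*3)"
```

```text
[682.74628167 180.40748936]
[674.21268643 213.70336909]
[656.77945828 285.74546284]
```

>>> {"name": "send_rows", "arguments": {
  "deltas": [0.0009,-0.0014,0.025,0,0.0015,-0.0045,0.0009,-0.0014,0.0495,0,0.0015,-0.0045,0.001,-0.0014,0.065,0,0.0015,-0.0045,0.001,-0.0014,0.074,0,0.0015,-0.0045,0.001,-0.0014,0.074,0,0.0015,-0.0045,0.001,-0.0014,0.074,0,0.0015,-0.0045]
}}

```text
time: 56.18
ee_pos: [0.4231, 0.383, 0.0696]
tool_rot: [-1.125, -2.933, 0.0]
force: [-0.1, -0.6, 0.8]
width: 0.0428
```

>>> {"name": "send_rows", "arguments": {
  "deltas": [0,0,0,0,0,0,0,0,0,0,0,0,0,0,0,0,0,0,0,0,0,0,0,0],
  "jaw": 1
}}

```text
time: 56.68
ee_pos: [0.4232, 0.3831, 0.0696]
tool_rot: [-1.125, -2.933, 0.0]
force: [0.4, -0.1, 3.4]
width: 0.0102
```

>>> {"name": "send_rows", "arguments": {
  "deltas": [0,0,-0.03,0,0,0,0,0,-0.08,0,0,0,0,0,-0.13,0,0,0,0,0,-0.16,0,0,0,0,0,-0.16,0,0,0,0,0,-0.16,0,0,0]
}}

```text
time: 57.42
ee_pos: [0.4217, 0.3821, 0.1946]
tool_rot: [-1.124, -2.93, 0.007]
force: [-0.8, 0.8, -3.4]
width: 0.0101
```

```bash
python3 -c "
from h import *
s=st(); k=(.6285,.1101); plan([(*k,.2,88.15)])"
```

```text
t 57.42 p [0.4217 0.3821 0.1946] rv [-1.124 -2.93   0.007] yaw 138.03 F [-0.8  0.8 -3.4] M [-0.01 -0.01 -0.03] w 0.0101
[-0.4196, -0.08, -0.0071, -0.0037, 0.0003, 0.5542]
```

>>> {"name": "send_rows", "arguments": {
  "deltas": [-0.06,-0.04,0,0,0,0.08,-0.115,-0.075,0,0,0,0.16,-0.16,-0.1,0,0,0,0.25,-0.22,-0.095,0,0,0,0.35,-0.285,-0.09,0,0,0,0.45,-0.35,-0.085,0,0,0,0.55,-0.41,-0.08,-0.007,-0.004,0,0.554,-0.4196,-0.08,-0.007,-0.004,0,0.554]
}}

```text
time: 58.42
ee_pos: [0.6306, 0.1083, 0.2]
tool_rot: [2.26, 2.182, 0.003]
force: [-1.3, 0.0, -3.1]
width: 0.0105
```

>>> {"name": "send_rows", "arguments": {
  "deltas": [0,0,0.035,0,0,0,0,0,0.075,0,0,0,0,0,0.083,0,0,0,0,0,0.083,0,0,0,0,0,0.083,0,0,0,0,0,0.083,0,0,0]
}}

```text
time: 59.18
ee_pos: [0.6308, 0.111, 0.1375]
tool_rot: [2.254, 2.184, 0.009]
force: [0.6, 0.0, -4.1]
width: 0.0102
```

```bash
python3 -c "
from h import *
s=st(); k=(.6285,.1101); plan([(*k,z,88.15) for z in (.12,.105)])"
```

```text
t 59.17 p [0.6308 0.111  0.1375] rv [2.254 2.184 0.009] yaw 88.18 F [ 0.6  0.  -4.1] M [-0.03 -0.01 -0.02] w 0.0102
[-0.0012, -0.0029, 0.0219, 0.0041, -0.0012, 0.0003]
[-0.0012, -0.003, 0.0406, 0.0041, -0.0012, 0.0003]
```

>>> {"name": "send_rows", "arguments": {
  "deltas": [-0.0012,-0.0029,0.005,0.004,-0.0012,0,-0.0012,-0.0029,0.011,0.004,-0.0012,0,-0.0012,-0.0029,0.0165,0.004,-0.0012,0,-0.0012,-0.0029,0.0217,0.004,-0.0012,0,-0.0012,-0.003,0.027,0.004,-0.0012,0,-0.0012,-0.003,0.033,0.004,-0.0012,0,-0.0012,-0.003,0.039,0.004,-0.0012,0,-0.0012,-0.003,0.039,0.004,-0.0012,0]
}}

```text
time: 60.18
ee_pos: [0.6278, 0.11, 0.1051]
tool_rot: [-2.256, -2.185, 0.002]
force: [-2.0, -0.9, 1.4]
width: 0.0101
```

```bash
python3 -c "
from h import *
s=st()"
```

```text
t 60.17 p [0.6278 0.11   0.1051] rv [-2.256e+00 -2.185e+00  2.000e-03] yaw 88.17 F [-2.  -0.9  1.4] M [-0.02  0.34  0.02] w 0.0101
```

>>> {"name": "send_rows", "arguments": {
  "deltas": [0,0,0.004,0,0,0,0,0,0.008,0,0,0,0,0,0.011,0,0,0,0,0,0.014,0,0,0,0,0,0.015,0,0,0,0,0,0.015,0,0,0,0,0,0.015,0,0,0]
}}

```text
time: 61.05
ee_pos: [0.6281, 0.11, 0.094]
tool_rot: [-2.256, -2.185, 0.001]
force: [-3.1, -1.1, 7.6]
width: 0.0103
```

```bash
python3 -c "
from h import *
s=st()"
```

```text
t 61.05 p [0.6281 0.11   0.094 ] rv [-2.256e+00 -2.185e+00  1.000e-03] yaw 88.17 F [-3.1 -1.1  7.6] M [-0.07  0.71 -0.01] w 0.0103
```

>>> {"name": "send_rows", "arguments": {
  "deltas": [0,0,0,0,0,0.11,0,0,0,0,0,0.22,0,0,0,0,0,0.33,0,0,0,0,0,0.44,0,0,0,0,0,0.55,0,0,0,0,0,0.66,0,0,0,0,0,0.77,0,0,0,0,0,0.88]
}}

```text
time: 62.05
ee_pos: [0.6296, 0.1098, 0.0948]
tool_rot: [3.132, 0.237, 0.004]
force: [0.8, -0.7, 7.8]
width: 0.0103
```

>>> {"name": "send_rows", "arguments": {
  "deltas": [0,0,0,0,0,0.11,0,0,0,0,0,0.15,0,0,0,0,0,0.15,0,0,0,0,0,0.15]
}}

```text
time: 62.55
ee_pos: [0.629, 0.1101, 0.0946]
tool_rot: [-3.139, 0.124, -0.002]
force: [-2.2, -0.1, 8.4]
width: 0.0105
```

>>> {"name": "send_rows", "arguments": {
  "deltas": [0,0,-0.005,0,0,0,0,0,-0.005,0,0,0]
}}

```text
time: 62.8
ee_pos: [0.6289, 0.11, 0.0983]
tool_rot: [3.139, -0.124, 0.001]
force: [-1.0, 0.3, 7.1]
width: 0.0102
```

>>> {"name": "send_rows", "arguments": {
  "deltas": [0,0,0,0,0,0,0,0,0,0,0,0,0,0,0,0,0,0,0,0,-0.02,0,0,0,0,0,-0.06,0,0,0,0,0,-0.12,0,0,0,0,0,-0.13,0,0,0,0,0,-0.13,0,0,0],
  "jaw": 0
}}

```text
time: 63.8
ee_pos: [0.6283, 0.11, 0.202]
tool_rot: [3.139, -0.124, -0.0]
force: [-0.1, 0.4, 0.2]
width: 0.0427
```

```bash
python3 -c "
from h import *
s=st(); plan([(.6095,-.1598,.2,80.5)])"
```

```text
t 63.8 p [0.6283 0.11   0.202 ] rv [ 3.139 -0.124 -0.   ] yaw -4.53 F [-0.1  0.4  0.2] M [ 0.03  0.02 -0.  ] w 0.0427
[0.0032, 0.3381, 0.0025, -0.0001, 0.0002, -0.9448]
```

>>> {"name": "send_rows", "arguments": {
  "deltas": [0,0.06,0,0,0,-0.11,0,0.12,0,0,0,-0.22,0.001,0.18,0,0,0,-0.33,0.001,0.24,0,0,0,-0.44,0.002,0.3,0,0,0,-0.55,0.003,0.338,0,0,0,-0.66,0.003,0.338,0.0025,0,0,-0.77,0.003,0.338,0.0025,0,0,-0.88]
}}

```text
time: 64.8
ee_pos: [0.6075, -0.1598, 0.1962]
tool_rot: [-2.489, -1.908, 0.006]
force: [-0.2, 0.3, 0.1]
width: 0.0429
```

>>> {"name": "send_rows", "arguments": {
  "deltas": [0,0,0.05,0,0,-0.065,0,0,0.1,0,0,-0.065,0,0,0.1,0,0,-0.065,0,0,0.1,0,0,-0.065,0,0,0.1,0,0,-0.065]
}}

```text
time: 65.42
ee_pos: [0.61, -0.1603, 0.121]
tool_rot: [2.396, 2.029, -0.001]
force: [-0.3, 0.7, 0.3]
width: 0.0427
```

```bash
python3 -c "
from h import *
s=st(); plan([(.6095,-.1598,z,80.5) for z in(.09,.058)]); c=cam('scene'); save(c,'sc7.png',(165,150,345,265),4)"
```

```text
t 65.42 p [ 0.61   -0.1603  0.121 ] rv [ 2.396e+00  2.029e+00 -1.000e-03] yaw 80.52 F [-0.3  0.7  0.3] M [ 0.04 -0.03  0.01] w 0.0427
[0.0006, -0.0007, 0.0388, 0.0007, 0.0009, 0.0003]
[0.0006, -0.0007, 0.0788, 0.0007, 0.0009, 0.0003]
```

View pics/sc7.png

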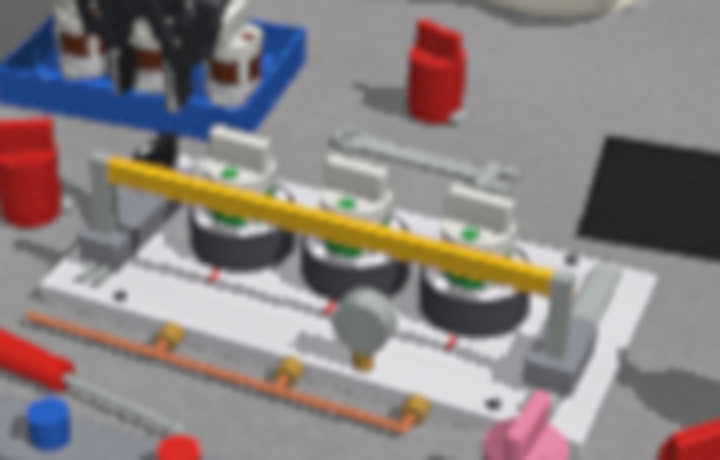

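All three wings lie along the row at the heights the locked spent ones had: b at (325,155) and a at (450,185). They match the earlier picture after the crop offset. Now the bar goes home.

>>> {"name": "send_rows", "arguments": {
  "deltas": [0.0006,-0.0007,0.02,0,0,0,0.0006,-0.0007,0.04,0,0,0,0.0006,-0.0007,0.06,0,0,0,0.0006,-0.0007,0.072,0,0,0,0.0006,-0.0007,0.078,0,0,0,0.0006,-0.0007,0.078,0,0,0]
}}

```text
time: 66.22
ee_pos: [0.608, -0.1591, 0.0561]
tool_rot: [-2.396, -2.029, 0.003]
force: [0.8, -0.6, 0.5]
width: 0.0425
```

>>> {"name": "send_rows", "arguments": {
  "deltas": [0,0,0,0,0,0,0,0,0,0,0,0,0,0,0,0,0,0,0,0,0,0,0,0],
  "jaw": 1
}}

```text
time: 66.72
ee_pos: [0.6085, -0.1598, 0.0573]
tool_rot: [2.397, 2.03, -0.003]
force: [-1.1, -1.7, 6.0]
width: 0.0118
```

```bash
python3 -c "
from h import *
s=st(); p=s['ee_pos'];plan([(*(p[:2]-d*EX),p[2],80.5) for d in(.025,.0515)])"
```

```text
t 66.72 p [ 0.6085 -0.1598  0.0573] rv [ 2.397  2.03  -0.003] yaw 80.52 F [-1.1 -1.7  6. ] M [-0.25  0.28 -0.03] w 0.0118
[-0.0042, -0.031, 0.0, -0.0007, 0.0008, 0.0002]
[-0.0086, -0.0638, 0.0001, -0.0007, 0.0008, 0.0002]
```

>>> {"name": "send_rows", "arguments": {
  "deltas": [-0.0013,-0.0093,0,0,0,0,-0.0025,-0.0185,0,0,0,0,-0.0038,-0.028,0,0,0,0,-0.005,-0.037,0,0,0,0,-0.0063,-0.0465,0,0,0,0,-0.0076,-0.056,0,0,0,0,-0.0086,-0.064,0,0,0,0,-0.0086,-0.064,0,0,0,0]
}}

```text
time: 67.72
ee_pos: [0.5584, -0.1582, 0.0573]
tool_rot: [2.395, 2.027, 0.003]
force: [9.8, -4.1, -1.0]
width: 0.0119
```

```bash
cat >> h.py <<'E'
def bar(c):
    hsv=cv2.cvtColor(c["img"],cv2.COLOR_RGB2HSV).astype(int)
    m=(hsv[...,0]>18)&(hsv[...,0]<32)&(hsv[...,1]>150)&(hsv[...,2]>120); m[:140]=0;m[190:]=0;m[:,:185]=0;m[:,270:]=0
    W=np.array([ray(c,u,v,.113)[:2] for v,u in np.argwhere(m)]); print("bar x:",((W-O)@EX).mean(),len(W))
E
python3 -c "
from h import *
s=st(); bar(cam('top')); bar(dict(np.load('top0.npz')));bar(dict(np.load('top2.npz')))"
```

```text
t 67.72 p [ 0.5584 -0.1582  0.0573] rv [2.395 2.027 0.003] yaw 80.48 F [ 9.8 -4.1 -1. ] M [-0.48 -1.5  -0.01] w 0.0119
bar x: 0.015373116545481662 172
bar x: 0.014982734088110756 178
bar x: 0.02762594898936794 331
```

The bar is home: the stop pushes back with 10 N, the tool travelled 50.1 mm, and the image gives 15.4 mm against 15.0 mm at the start. Now tighten.

>>> {"name": "send_rows", "arguments": {
  "deltas": [0,0,0,0,0,0.1,0,0,0,0,0,0.2,0,0,0,0,0,0.3,0,0,0,0,0,0.4,0,0,0,0,0,0.5,0,0,0,0,0,0.6,0,0,0,0,0,0.7,0,0,0,0,0,0.8]
}}

```text
time: 68.78
ee_pos: [0.5586, -0.1581, 0.0574]
tool_rot: [3.131, 0.225, 0.006]
force: [10.0, -2.4, -0.8]
width: 0.0121
```

>>> {"name": "send_rows", "arguments": {
  "deltas": [0,0,0,0,0,0.05,0,0,0,0,0,0.05]
}}

```text
time: 69.03
ee_pos: [0.5586, -0.1581, 0.0574]
tool_rot: [3.138, 0.108, 0.006]
force: [8.5, -3.5, -0.1]
width: 0.0114
```

```bash
python3 -c "
from h import *
s=st(); bar(cam('top'))"
```

```text
t 69.03 p [ 0.5586 -0.1581  0.0574] rv [3.138 0.108 0.006] yaw 3.95 F [ 8.5 -3.5 -0.1] M [-0.49 -1.53 -0.02] w 0.0114
bar x: 0.015392568826624393 171
```

>>> {"name": "send_rows", "arguments": {
  "deltas": [0,0,0,0,0,0,0,0,0,0,0,0,0,0,0,0,0,0,0,0,-0.03,0,0,0,0,0,-0.09,0,0,0,0,0,-0.16,0,0,0,0,0,-0.2,0,0,0],
  "jaw": 0
}}

```text
time: 69.95
ee_pos: [0.5574, -0.1576, 0.2194]
tool_rot: [3.139, 0.11, 0.0]
force: [1.1, 0.0, -0.9]
width: 0.0428
```

>>> {"name": "send_rows", "arguments": {
  "deltas": [-0.05,0.06,0,0,0,0,-0.1,0.12,0,0,0,0,-0.15,0.18,0,0,0,0,-0.2,0.24,0,0,0,0,-0.25,0.28,0,0,0,0,-0.3,0.32,0,0,0,0,-0.3,0.32,0,0,0,0]
}}

```text
time: 70.82
ee_pos: [0.3328, -0.4312, 0.2164]
tool_rot: [-3.139, -0.103, 0.005]
force: [0.2, -0.0, -0.3]
width: 0.0425
```

```bash
python3 -c "
from h import *
s=st(); c=cam('top'); bar(c); save(c,'top8.png',(110,110,400,300),2.7)"
```

```text
t 70.83 p [ 0.3328 -0.4312  0.2164] rv [-3.139 -0.103  0.005] yaw 3.75 F [ 0.2 -0.  -0.3] M [ 0.   -0.04 -0.05] w 0.0425
bar x: 0.015320675594001505 172
```

View pics/top8.png

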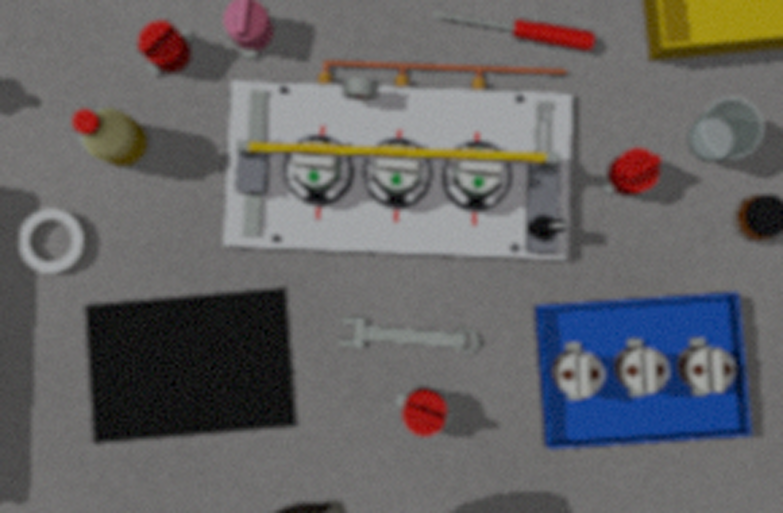

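The final top view shows the knob pointing toward −y as at the start, at (545,228), and the bar home. Three green cartridges have their wings along the row, and three spent ones stand in the tray. The bystanders haven't moved.

```bash
python3 -c "
from h import *
print(manip.close_job())"
```

```text
the job is handed in; nothing more can be done
None
```

The cartridge change is done and handed in at about 71 s of the 210 s allowed. I loosened the clamp and drew the bar back 50 mm. All three spent cartridges are out of their sockets and in the blue tray. The three fresh ones were pushed in about 11 mm and turned clockwise to the stop. One had been knocked aside partway through, so I measured it again before picking it up. Then the bar went home and I tightened the knob.

**Last checks:**
- **Fresh cartridges:** all three wings lie along the row, at the image heights the locked spent ones had.
- **Spent cartridges:** all three stand upright in the tray.
- **Lock bar:** I pushed it home until the stop pushed back with about 10 N, after 50.1 mm of travel. In the image it sits at 15.3 mm, against 15.0 mm at the start; I put that 0.3 mm down to pixel noise.
- **Clamp knob:** it points the way it did at the start, when it was tight. I judged its angle by eye and from the tool's turn of about 77°, roughly 1.4 to 1.5 rad, not from a direct reading.
- **Other things on the bench:** they look unmoved in the last picture. No wrist force reading came near the limit.

No check failed. One bar reading taken midway (27.6 mm) disagreed, probably because brass parts were caught in the colour mask, so I set it aside.

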